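# Weigh the batch of plated eye nuts

## Task

Weigh the batch of eye nuts hanging on the drip rack. With the scale's platform still empty press the zero key (left of the three as you face the keypad), then lift every eye nut up and off its hook and stand it upright on the platform, let go, and with the whole batch standing there press the add key (middle) and then the print key (right), each fully down for a moment and never two keys at once. Then stand every nut upright in the plywood tray, leaving the mouse, caliper and roll of tape where they are.

Things in the scene. Friction and masses are not known exactly. Their poses are not given: they have to be found in the camera images.
- nut1: zinc-plated steel eye nut: ring on a round flat-footed collar. Collar 38 mm diameter, 12 mm high; ring outer diameter 58, bore 32, bar 13 mm thick, ring centre 35 mm above the foot; 64 mm tall, 0.2 to 0.4 kg. Origin: centre of the foot; z up, y across the ring's 58 mm width, x through the bore. Hangs with its foot 27 mm above the bench. nut1 to nut4 are alike; two or three are present.
- nut2: an eye nut exactly like nut1 (same size and frame). An absent nut reads None from the start.
- nut3: an eye nut exactly like nut1 (same size and frame). An absent nut reads None from the start.
- nut4: an eye nut exactly like nut1 (same size and frame). An absent nut reads None from the start.
- rack: drip rack of dark wire, fixed: a 10 mm bar along y, 380 mm long, 35 mm high, on two posts with feet. At y = -142.5, -47.5, 47.5, 142.5 mm an 8 mm wire hook rises from it to 75 mm (wire centre), runs level 55 mm to -x and turns up to a tip 70 mm out, 17 mm above the wire's centre. Raise a nut 14 to 24 mm, then bring it out to -x past the tip. Origin on the bench under mid bar.
- platform (a point): centre of the top of the scale's steel platform, 220 (x) x 200 (y) mm, 75 mm above the bench, fixed. z up; -x points to the keypad, which faces the robot; y to the left as one faces the keypad. The keypad is 46 mm high, from x = -103 to -192 mm, key centres at x = -162 mm, key tops 60 mm above the bench.
- key_zero (a joint): the zero key of the scale (left, at y = +45 mm of the platform frame): white round spring key 24 mm in diameter on a black collar 40 mm in diameter, pressed straight down. Value 0 up, 0.005 m fully down; a press counts from 0.004 m held for 0.2 s; about 4 N bottoms it.
- key_zero_top (a point): centre of the zero key's top face, which moves down with the key (unpressed 60 mm above the bench); z up.
- key_add (a joint): the add-to-memory key of the scale (middle, y = 0): white round spring key 24 mm in diameter on a black collar 40 mm in diameter, pressed straight down. Value 0 up, 0.005 m fully down; a press counts from 0.004 m held for 0.2 s; about 4 N bottoms it.
- key_add_top (a point): centre of the add-to-memory key's top face, which moves down with the key (unpressed 60 mm above the bench); z up.
- key_print (a joint): the print key of the scale (right, at y = -45 mm): white round spring key 24 mm in diameter on a black collar 40 mm in diameter, pressed straight down. Value 0 up, 0.005 m fully down; a press counts from 0.004 m held for 0.2 s; about 4 N bottoms it.
- key_print_top (a point): centre of the print key's top face, which moves down with the key (unpressed 60 mm above the bench); z up.
- tray: open plywood tray, 240 (x) x 190 (y) x 40 mm high, walls and floor 8 mm thick, loose, 0.8 kg. Origin: centre of its underside; the inner floor is 8 mm above it.
- mouse: black computer mouse, 100 x 58 x 33 mm, loose; origin centre of its underside. A bystander.
- caliper: digital caliper lying flat, 200 mm long along x, 50 mm across the jaws, 13 mm high, loose; origin under the middle of the beam. A bystander.
- tape: roll of adhesive tape lying flat, 66 mm in diameter, 25 mm high, loose; origin centre of its underside. A bystander.
There are look-alikes about, which are no part of the job. What is shaped like the nut1 but blue or red is not meant.

How it is judged:
By the outcome, as a careful person would: the job done as asked, in the order asked, and still so for the second after the job is handed in, with the robot touching nothing.
Of nut1, nut2, nut3, nut4 only 2 to 3 are there at a start; the rules pass over those that are not, and their reading is None.
At some moment in a run one of nut1, nut2, nut3, nut4, tray may be knocked a few centimetres aside while the robot is not near it.
Once in a run the grip may slacken for a moment while it holds something.
It also fails if it takes over 210 s, if anything falls off the work surface, if the arm or the gripper's body presses on something with over 40 N, if the wrist force passes 120 N, or if a joint passes its speed limit or range.

## Robot

A 6-joint arm with a two-finger parallel gripper is mounted at the origin on the work surface. World frame = base frame: x ahead of the robot, y to its left, z up, the work surface at z = 0. Lengths are in m, angles in rad, forces in N, time in s.
With the tool pointing down it reaches from about 0.375 to 0.975 m from the base axis. Payload 3.8 kg.
Tool frame: the origin (TCP) lies at the very end of the fingers, on their centre line; the grasp point (between the pads) lies 19 mm behind it; z points along the fingers, y is the line along which they close (so a half turn about z gives the same grasp; the last joint's range is limited). The gripper opens to 85 mm and grips with 20 to 120 N. Pads are 22 mm wide; open, the fingers measure 114 mm over their backs; the gripper's body (76 mm by 85 mm) begins 54 mm behind the grasp point. The pads swing forward as they close: fully open they stand 13 mm farther back than shut.
Start: joints at [-1.176, 0.264, 1.604, -0, 1.274, -0.037], TCP at [0.282, -0.613, 0.231] pointing down, gripper open.
Joint ranges: [-2.63, 2.63], [-0.94, 2.18], [0.31, 2.57], [-1.31, 4.45], [0, 2.66], [-2.55, 2.55]. Speed limits (rad/s): [2.57, 2.57, 3.14, 3.14, 3.14, 3.14].

## Interface

Orientations are given as [roll, pitch, yaw] about the fixed x, y, z axes, in that order (R = Rz(yaw) Ry(pitch) Rx(roll)).
In Python, from bench import r gives the robot as it stands.
- The arm moves only by the tool move_arm, never from a script. Its argument "targets" is a list of rows, each an object with "dp": the shift along the world's x, y, z in cm, a list of three; "twist": the turn, a rotation vector about the world's x, y, z in degrees, a list of three; "fingers": the finger opening in cm, from 0 to 8.54. In form: [{"dp": [x, y, z], "twist": [wx, wy, wz], "fingers": fingers}, ...]. A call has exactly 10 rows; each row is the pose to reach, as a shift and turn from the pose commanded when the call began; what a row does not reach only later rows make up. A row lasts 1/10 s, in which the tool goes at most 50 mm and 8.59 degrees, less where a joint would pass 70% of its speed; a pose out of reach is approached as far as the arm can. A call with a gripper value outside its range is refused whole. The fingers move at their own pace and stop on an object; "squeeze" is the grip in N (left out, the last holds). Time passes only in rows, so rows that repeat a pose let the fingers close, or fill a call up. It gives the time, the measured TCP pose, the force, the opening and the grip force at its end, in the units of the state.
- r.get_state(): the state, without advancing time (a new reading comes with each control period).
- r.capture(name): name is "side" or "top" or "wrist"; returns the picture (384x512x3 uint8, blue, green, red); there is no depth.
- r.calibration(name): a dict with "fovy" (degrees; the focal length in pixels is half the picture's height over the tangent of half this angle, whatever the lens; pixels are square), "cx", "cy" (the principal point, pixels), "extrinsics" (4x4, takes a point from camera to world coordinates). Camera axes: x right, y down, z forward; pixel columns grow to the right and rows downward; lengths in m; the calibration is good to about 2 mm. A picture is of the moment at which its call begins: read the wrist's pose just before it. calibration takes no time and is no camera call; for the wrist camera it gives the pose at the moment of the call.
- r.job_done(): hands the job in; it is judged then, once.
Trained networks look in the newest picture that a camera, given by its name, has taken for a name from the list of things; names that differ only in an ending like _2 or _b are one class to them, and where a whole thing is asked for, a point or a joint stands for the part that bears it (a point fixed in the world has none). Each returns a list of dicts, best first, with "conf" (0 to 1); they miss things now and then, are a little off and sometimes report something else, mostly with a low value. They report only what shows in the picture. A call takes as long as a camera call. They do not tell look-alikes from the thing itself.
- r.outline_of(camera, label): "pixels" (384x512 bool, what is visible of it) and "centre" ([column, row] in pixels, amid what is visible of it).
- r.pinpoint(camera, label): "centre" ([column, row] in pixels: a listed point, or the origin of a listed thing).
The state is a dict: "t": time; "joint_positions": joint angles; "qvel": joint speeds; "joint_torque": joint torques, N m; "position": TCP position; "ee_rot": TCP orientation; "contact_force": force on the tool from outside, world axes, zero at the start; "torque": the same for the moment, N m; "gripper_width": finger opening in m; "gripper_force": force on a finger pad.
Only numpy, scipy, OpenCV 4.12 (cv2) and the standard library are available. Lean on these libraries where they do the work, as an engineer would, in place of code of your own. Each camera call takes 0.05 s, during which the arm holds its last target. There are 200 camera calls.

## Working session

There is one attempt and no reset: what is moved stays moved. The work goes in short steps, Python scripts to look and compute and a tool call to move; the robot and the scene stay as the last step left them, time stands still between calls to the robot, and variables do not carry over. Pictures are saved under pics/ and viewed, at most 14 in all, crops included, and the job is handed in when it is done.

Besides the shell and the picture viewer there is one more tool, called after ">>>" by a JSON object that holds its "op" and its "data". move_arm: Moves the arm, as the interface text tells. Its arguments: {"type":"object","properties":{"targets":{"type":"array"},"squeeze":{"type":"number"}},"required":["targets"]}

```bash
mkdir -p pics; ls
cat > h.py <<'E'
import numpy as np, cv2
from bench import r
def K(c):
    f=192/np.tan(np.radians(c['fovy'])/2); return f,c['cx'],c['cy'],np.array(c['extrinsics'])
def ray(cam,px,c=None):
    f,cx,cy,T=K(c or r.calibration(cam)); d=T[:3,:3]@np.array([(px[0]-cx)/f,(px[1]-cy)/f,1]); return T[:3,3],d/np.linalg.norm(d)
def atz(cam,px,z,c=None):
    o,d=ray(cam,px,c); return o+d*(z-o[2])/d[2]
def tri(rays):
    A=sum(np.eye(3)-np.outer(d,d) for o,d in rays); b=sum((np.eye(3)-np.outer(d,d))@o for o,d in rays); return np.linalg.solve(A,b)
def proj(cam,p,c=None):
    f,cx,cy,T=K(c or r.calibration(cam)); q=T[:3,:3].T@(np.array(p)-T[:3,3]); return [f*q[0]/q[2]+cx,f*q[1]/q[2]+cy]
E
python3 - <<'E'
from h import *
np.set_printoptions(precision=3,suppress=True)
ims=[]
for n in('side','top','wrist'):
    im=r.capture(n); cv2.imwrite(f'pics/{n}0.png',im)
    c=r.calibration(n); print(n,c['fovy'],c['cx'],c['cy'],np.array(c['extrinsics']).tolist())
    if n!='wrist':
        for l in('nut1','rack','platform','key_zero_top','key_add_top','key_print_top','tray','mouse','tape','caliper'):
            print(l,[(np.round(d['centre']).tolist(),round(d['conf'],2)) for d in r.pinpoint(n,l)])
a=[cv2.resize(cv2.imread(f'pics/{n}0.png'),(800,600)) for n in('side','top')]
for n,i in zip(('side','top'),a): cv2.imwrite(f'pics/{n}0b.png',i)
print(r.get_state())
E
```

```text
pics
side 45.59930041408109 257.27165849484976 195.94758233654593 [[-0.9896002881954001, -0.1049450149761662, 0.09837587832000719, 0.45801434868485996], [-0.14356165725095987, 0.6776899933233272, -0.7211978393733487, 0.7643623060949999], [0.009017769731952646, -0.7278205938149049, -0.6857082929701088, 0.7992513492567599], [0.0, 0.0, 0.0, 1.0]]
nut1 [([226.0, 262.0], 0.76), ([160.0, 192.0], 0.74), ([244.0, 172.0], 0.72), ([207.0, 180.0], 0.6), ([189.0, 205.0], 0.58), ([199.0, 162.0], 0.57)]
rack [([222.0, 215.0], 0.97)]
platform [([260.0, 338.0], 0.67)]
key_zero_top [([356.0, 335.0], 0.66)]
key_add_top [([245.0, 173.0], 0.68), ([342.0, 317.0], 0.51)]
key_print_top [([331.0, 294.0], 0.46)]
tray [([305.0, 136.0], 0.69)]
mouse [([246.0, 171.0], 0.72), ([303.0, 228.0], 0.71)]
tape [([287.0, 256.0], 0.64)]
caliper [([292.0, 198.0], 0.58), ([259.0, 339.0], 0.32)]
top 43.62663785723696 260.4067414228841 193.04588697547098 [[-0.006363939126399673, -0.9880460522002608, 0.15402759171744215, 0.3564166289718128], [-0.9998972418914946, 0.004308837476227161, -0.013672584883083531, 0.001428903298687
[... 704 characters left out ...]
874407, 0.36023082063191025], [-0.9085155790679852, -0.39501157246675356, -0.13625454197238296, -0.5767558267847285], [-0.0002483221326590453, 0.32659440128372325, -0.9451645546603207, 0.3753531256398349], [0.0, 0.0, 0.0, 1.0]]
{'t': 1.15, 'joint_positions': array([-1.176,  0.264,  1.604,  0.   ,  1.274, -0.037]), 'qvel': array([-0.002, -0.002, -0.002, -0.001,  0.002,  0.   ]), 'joint_torque': array([  0.002, -51.508, -36.772,  -0.   ,   0.001,  -0.   ]), 'position': array([ 0.282, -0.613,  0.231]), 'ee_rot': array([ 3.142, -0.   ,  0.432]), 'contact_force': array([-0.923, -0.33 ,  0.317]), 'torque': array([-0.012, -0.049,  0.05 ]), 'gripper_force': 0.0, 'gripper_width': 0.08545525945113977}
```

View pics/side0b.png

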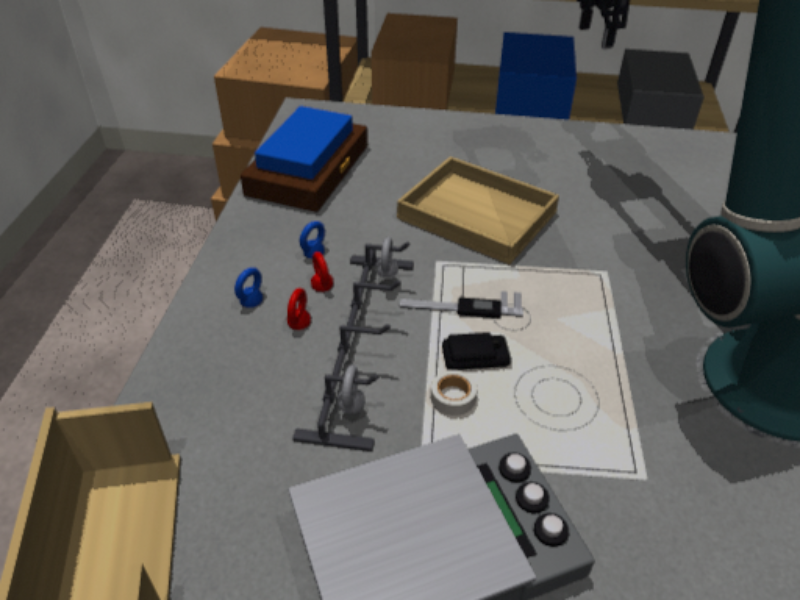

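View pics/top0b.png

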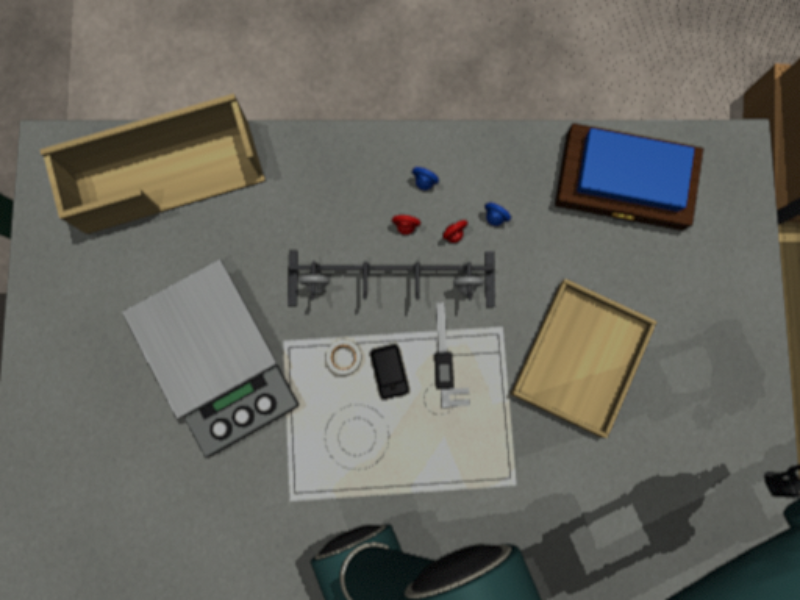

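The side picture shows two grey nuts on the outer hooks, at about (226,255) and (247,165) in network pixels, with the two middle hooks empty. In the top picture the grey ones are at (201,180) and (299,181). The look-alikes there are blue at (272,114) and (318,136) and red at (260,143) and (291,147), all standing on the bench behind the rack. I choose the two grey ones on the hooks. The open box at upper left isn't the tray. The tray is at (374,229) in the top picture, and the scale is at left.

Run:
```python
from h import *
np.set_printoptions(precision=4,suppress=True)
print('rack tri',tri([ray('side',[222,215]),ray('top',[246,171])]), atz('top',[246,171],0))
for s,t in (([226,262],[201,182]),([244,172],[295,183])): print('nut',tri([ray('side',s),ray('top',t)]),atz('top',t,.027))
for n,s,t in(('zero',[356,335],[142,273]),('add',[342,317],[154,266]),('print',[331,294],[168,257])): print(n,tri([ray('side',s),ray('top',t)]),atz('top',t,.06),atz('side',s,.06))
print('plat',tri([ray('side',[260,338]),ray('top',[126,215])]),atz('top',[126,215],.075))
print('tray c',atz('top',[374,229],.02),'corners',[atz('top',np.array(p)*.64,.04) for p in([566,283],[654,321],[604,436],[514,392])])
im=r.capture('top'); d=r.outline_of('top','nut1'); print([(np.round(x['centre']).tolist(),x['conf']) for x in d])
# rack bar ends & foot
print('bar',atz('top',[293*.64,271*.64],.035),atz('top',[490*.64,270*.64],.035))
for p in([320,297],[467,297]): print('?',)
cv2.imwrite('pics/rackc.png',cv2.resize(cv2.hconcat([im[155:205,180:325]]),None,fx=5.4,fy=5.4,interpolation=2))
```

```text
rack tri [0.6425 0.0246 0.0215] [0.6465 0.0249 0.    ]
nut [0.6085 0.1586 0.0177] [0.6083 0.1576 0.027 ]
nut [ 0.6082 -0.1197  0.0374] [ 0.6042 -0.1207  0.027 ]
zero [0.3407 0.3167 0.0578] [0.3442 0.3156 0.06  ] [0.3376 0.3186 0.06  ]
add [0.3629 0.2833 0.0569] [0.3634 0.2826 0.06  ] [0.3627 0.2853 0.06  ]
print [0.3865 0.2428 0.0676] [0.3882 0.244  0.06  ] [0.3842 0.2376 0.06  ]
plat [0.5054 0.3609 0.0797] [0.506  0.3622 0.075 ]
tray c [ 0.4671 -0.3515  0.02  ] corners [array([ 0.6067, -0.3178,  0.04  ]), array([ 0.5338, -0.4801,  0.04  ]), array([ 0.3225, -0.3763,  0.04  ]), array([ 0.4033, -0.2138,  0.04  ])]
[([316.0, 135.0], 0.67), ([260.0, 143.0], 0.63), ([298.0, 183.0], 0.56), ([292.0, 148.0], 0.55), ([199.0, 178.0], 0.53), ([269.0, 114.0], 0.5)]
bar [0.6327 0.1967 0.035 ] [ 0.6332 -0.1756  0.035 ]
?
?
```

View pics/rackc.png

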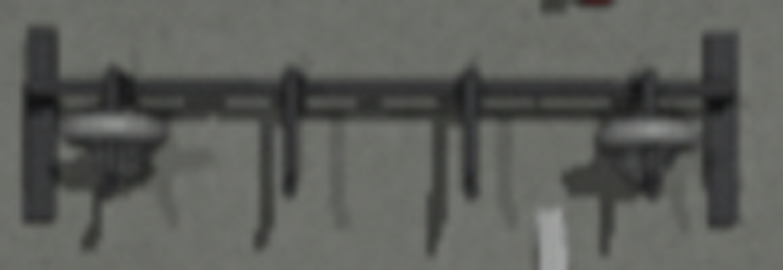

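The crop shows a ring-shaped grey nut on each outer hook (crop pixels (113,130) and (648,135)) and two bare middle hooks. The measured scale is consistent: the platform-to-add-key distance is 162 mm and the yaw is about 30°. On the way to the zero key I'll look from the wrist.

>>> {"op": "move_arm", "data": {"targets": [{"dp": [2.5,4.1,0],"twist": [0,0,-5],"fingers": 8.5},{"dp": [5,8.2,0],"twist": [0,0,-10],"fingers": 8.5},{"dp": [7.5,12.4,0],"twist": [0,0,-15],"fingers": 8.5},{"dp": [10,16.5,0],"twist": [0,0,-20],"fingers": 8.5},{"dp": [12.5,20.6,0],"twist": [0,0,-24.75],"fingers": 8.5},{"dp": [15,24.7,0],"twist": [0,0,-24.75],"fingers": 8.5},{"dp": [17.5,28.8,0],"twist": [0,0,-24.75],"fingers": 8.5},{"dp": [20,33,1],"twist": [0,0,-24.75],"fingers": 8.5},{"dp": [22.5,37,2],"twist": [0,0,-24.75],"fingers": 8.5},{"dp": [25,41,3],"twist": [0,0,-24.75],"fingers": 8.5}]}}

```text
t: 2.25
position: [0.5332, -0.2012, 0.2619]
ee_rot: [3.141, -0.0, -0.0]
contact_force: [0.6, -0.5, 1.2]
gripper_width: 0.085
gripper_force: 0.0
```

>>> {"op": "move_arm", "data": {"targets": [{"dp": [1,4,0],"twist": [0,0,0],"fingers": 8.5},{"dp": [2,8,0],"twist": [0,0,0],"fingers": 8.5},{"dp": [2,8,0],"twist": [0,0,0],"fingers": 8.5},{"dp": [2,8,0],"twist": [0,0,0],"fingers": 8.5},{"dp": [2,8,0],"twist": [0,0,0],"fingers": 8.5},{"dp": [2,8,0],"twist": [0,0,0],"fingers": 8.5},{"dp": [2,8,0],"twist": [0,0,0],"fingers": 8.5},{"dp": [2,8,0],"twist": [0,0,0],"fingers": 8.5},{"dp": [2,8,0],"twist": [0,0,0],"fingers": 8.5},{"dp": [2,8,0],"twist": [0,0,0],"fingers": 8.5}]}}

```text
t: 3.25
position: [0.5524, -0.1234, 0.2613]
ee_rot: [-3.142, 0.0, -0.001]
contact_force: [0.1, -0.3, 0.1]
gripper_width: 0.085
gripper_force: 0.0
```

```bash
cat > look.py <<'E'
# usage: look.py tag label... ; saves picture, calibration and pinpoints
import sys,pickle
from h import *
tag=sys.argv[1]; c=r.calibration('wrist'); im=r.capture('wrist'); cv2.imwrite(f'pics/{tag}.png',cv2.resize(im,(800,600)))
out={'c':c}
for l in sys.argv[2:]:
    out[l]=[(np.array(d['centre']),round(d['conf'],2)) for d in r.pinpoint('wrist',l)]; print(l,[(np.round(p,1).tolist(),k) for p,k in out[l]])
pickle.dump(out,open(f'{tag}.pkl','wb')); s=r.get_state(); print(s['t'],s['position'].round(4),s['ee_rot'].round(3))
E
python3 look.py w1 nut1 rack
```

```text
nut1 [([244.6, 18.2], 0.97), ([28.7, 106.5], 0.87), ([161.8, 3.5], 0.87), ([261.1, 111.4], 0.66)]
rack [([148.9, 85.3], 0.85)]
3.4 [ 0.5525 -0.1231  0.2613] [ 3.142 -0.    -0.   ]
```

View pics/w1.png

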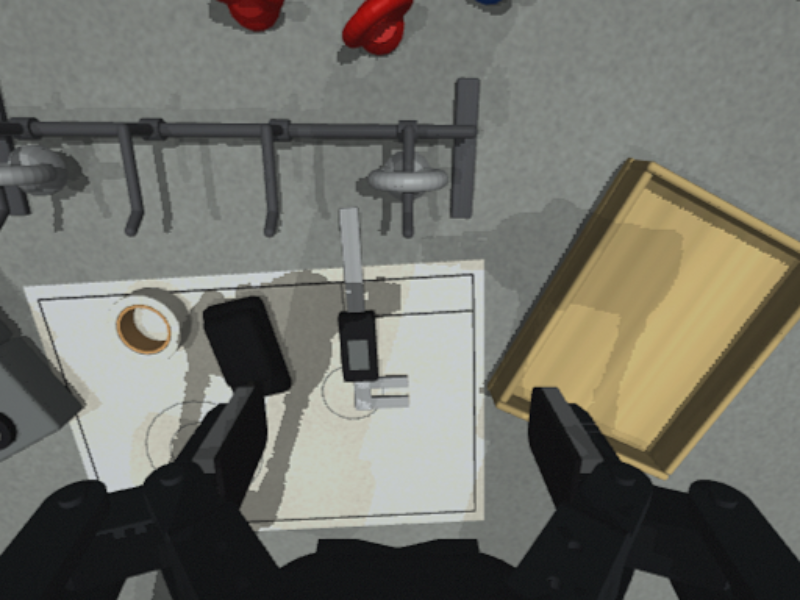

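>>> {"op": "move_arm", "data": {"targets": [{"dp": [0,5,0],"twist": [0,0,0],"fingers": 8.5},{"dp": [0,10,0],"twist": [0,0,0],"fingers": 8.5},{"dp": [0,15,0],"twist": [0,0,0],"fingers": 8.5},{"dp": [0,20,0],"twist": [0,0,0],"fingers": 8.5},{"dp": [0,24,0],"twist": [0,0,0],"fingers": 8.5},{"dp": [0,28,0],"twist": [0,0,0],"fingers": 8.5},{"dp": [0,28,0],"twist": [0,0,0],"fingers": 8.5},{"dp": [0,28,0],"twist": [0,0,0],"fingers": 8.5},{"dp": [0,28,0],"twist": [0,0,0],"fingers": 8.5},{"dp": [0,28,0],"twist": [0,0,0],"fingers": 8.5}]}}

```text
t: 4.4
position: [0.5526, 0.1557, 0.2613]
ee_rot: [3.141, 0.0, -0.002]
contact_force: [0.2, -0.4, 0.1]
gripper_width: 0.085
gripper_force: 0.0
```

```bash
python3 look.py w2 nut1 rack
```

```text
nut1 [([477.3, 15.2], 0.78), ([400.2, 6.6], 0.77), ([259.0, 106.8], 0.59), ([489.4, 112.6], 0.57)]
rack [([366.0, 85.1], 0.94)]
4.55 [0.5526 0.1558 0.2613] [ 3.141e+00 -0.000e+00 -2.000e-03]
```

View pics/w2.png

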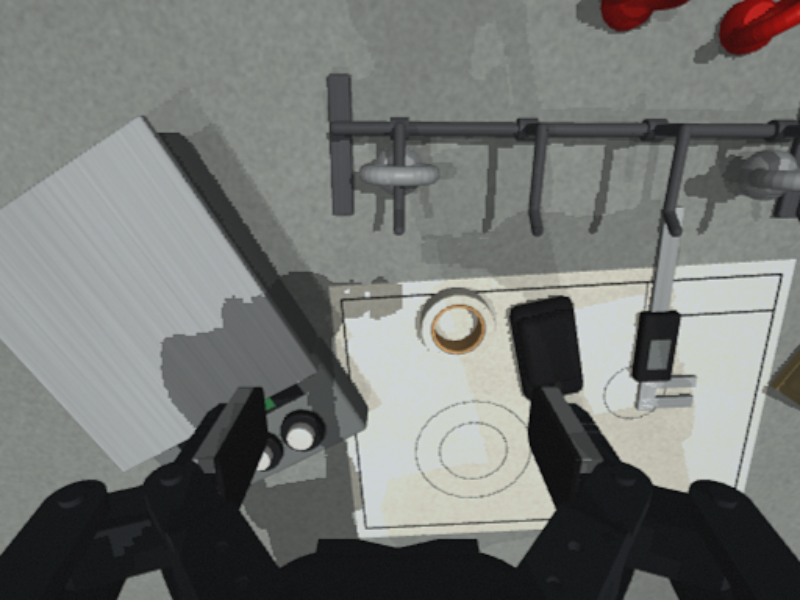

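The first wrist picture (800-wide) shows the right nut's ring top at (408,180), and the second shows the left nut's at (398,174). Both rings lie square across their hooks. The red look-alikes stand behind the rack, at the top of both pictures.

Run:
```python
from h import *
import pickle
np.set_printoptions(precision=4,suppress=True)
a=pickle.load(open('w1.pkl','rb'))['c'];b=pickle.load(open('w2.pkl','rb'))['c']
T=lambda p,q:tri([ray('wrist',p,a),ray('wrist',q,b)])
print('Rfoot',T([261.1,111.4],[489.4,112.6]),'Lfoot',T([28.7,106.5],[259,106.8]),'rack',T([148.9,85.3],[366,85.1]))
s=1.5625
for n,p,c in(('R',[408,179],a),('L',[398,174],b)): print(n,'ringtop@.085',atz('wrist',np.array(p)/s,.085,c))
for n,p,c in(('Rw',[368,179],a),('Re',[449,178],a),('Lw',[358,173],b),('Le',[439,174],b)): print(n,atz('wrist',np.array(p)/s,.075,c))
for n,p,c in(('Rtip',[408,234],a),('Ltip',[399,231],b)): print(n,atz('wrist',np.array(p)/s,.092,c))
print('bar',atz('wrist',np.array([408,130])/s,.04,a),atz('wrist',np.array([398,128])/s,.04,b))
```

```text
Rfoot [ 0.6069 -0.1308  0.0314] Lfoot [0.6138 0.1506 0.0326] rack [0.6381 0.0128 0.0008]
R ringtop@.085 [ 0.6089 -0.1297  0.085 ]
L ringtop@.085 [0.6124 0.1559 0.085 ]
Rw [ 0.6081 -0.1022  0.075 ]
Re [ 0.6087 -0.1583  0.075 ]
Lw [0.6123 0.1835 0.075 ]
Le [0.6115 0.1276 0.075 ]
Rtip [ 0.573  -0.1298  0.092 ]
Ltip [0.5752 0.1553 0.092 ]
bar [ 0.6403 -0.1305  0.04  ] [0.6418 0.1558 0.04  ]
```

>>> {"op": "move_arm", "data": {"targets": [{"dp": [-2.3,3.2,0],"twist": [0,0,0],"fingers": 8.5},{"dp": [-4.6,6.4,0],"twist": [0,0,0],"fingers": 8.5},{"dp": [-6.9,9.6,0],"twist": [0,0,0],"fingers": 8.5},{"dp": [-9.3,12.8,0],"twist": [0,0,0],"fingers": 8.5},{"dp": [-9.3,12.8,0],"twist": [0,0,0],"fingers": 8.5},{"dp": [-9.3,12.8,0],"twist": [0,0,0],"fingers": 8.5},{"dp": [-9.3,12.8,0],"twist": [0,0,0],"fingers": 8.5},{"dp": [-9.3,12.8,0],"twist": [0,0,0],"fingers": 8.5},{"dp": [-9.3,12.8,0],"twist": [0,0,0],"fingers": 8.5},{"dp": [-9.3,12.8,0],"twist": [0,0,0],"fingers": 8.5}]}}

```text
t: 5.55
position: [0.46, 0.2843, 0.2612]
ee_rot: [3.141, 0.0, -0.002]
contact_force: [-0.0, -0.9, -0.2]
gripper_width: 0.0847
gripper_force: 0.0
```

```bash
python3 look.py w3 key_zero_top key_add_top key_print_top platform
```

```text
key_zero_top [([185.1, 122.9], 0.68), ([228.7, 249.0], 0.54)]
key_add_top [([253.9, 234.3], 0.81)]
key_print_top [([285.7, 217.8], 0.72)]
platform [([186.9, 126.6], 0.6)]
5.8 [0.4596 0.2848 0.2613] [ 3.142  0.    -0.   ]
```

View pics/w3.png

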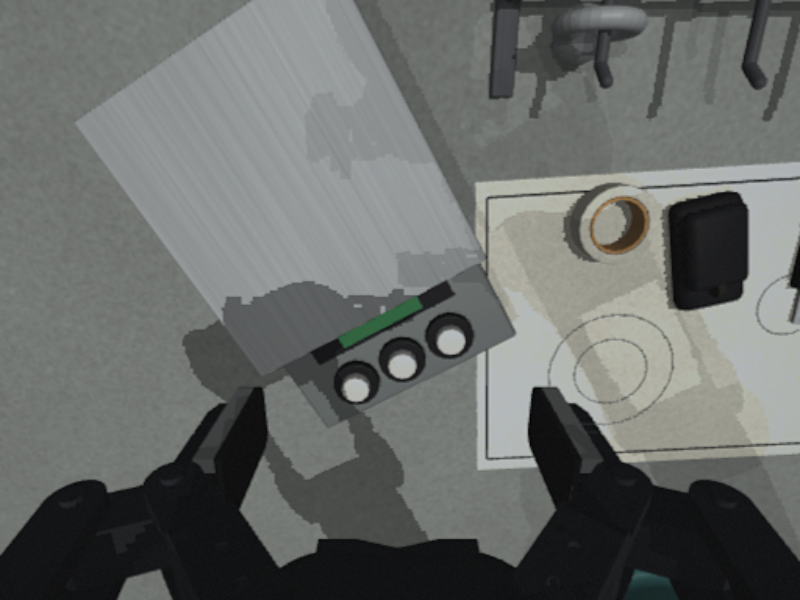

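>>> {"op": "move_arm", "data": {"targets": [{"dp": [-3,0,2],"twist": [0,0,0],"fingers": 8.5},{"dp": [-6,0,4],"twist": [0,0,0],"fingers": 8.5},{"dp": [-6,0,4],"twist": [0,0,0],"fingers": 8.5},{"dp": [-6,0,4],"twist": [0,0,0],"fingers": 8.5},{"dp": [-6,0,4],"twist": [0,0,0],"fingers": 8.5},{"dp": [-6,0,4],"twist": [0,0,0],"fingers": 8.5},{"dp": [-6,0,4],"twist": [0,0,0],"fingers": 8.5},{"dp": [-6,0,4],"twist": [0,0,0],"fingers": 8.5},{"dp": [-6,0,4],"twist": [0,0,0],"fingers": 8.5},{"dp": [-6,0,4],"twist": [0,0,0],"fingers": 8.5}]}}

```text
t: 6.8
position: [0.3996, 0.2849, 0.3011]
ee_rot: [3.141, 0.0, -0.0]
contact_force: [0.1, -0.4, 0.1]
gripper_width: 0.0847
gripper_force: 0.0
```

```bash
python3 look.py w4 key_zero_top key_add_top key_print_top platform
python3 - <<'E'
from h import *
import pickle
np.set_printoptions(precision=4,suppress=True)
a=pickle.load(open('w3.pkl','rb'));b=pickle.load(open('w4.pkl','rb'))
for l in('key_zero_top','key_add_top','key_print_top','platform'):
    for p,k in a[l]:
        for q,m in b[l]:
            print(l,k,m,tri([ray('wrist',p,a['c']),ray('wrist',q,b['c'])]),atz('wrist',p,.06+.015*(l[0]=='p'),a['c']),atz('wrist',q,.06+.015*(l[0]=='p'),b['c']))
E
```

```text
key_zero_top [([230.8, 194.8], 0.78)]
key_add_top [([255.2, 181.5], 0.53)]
key_print_top [([287.0, 162.6], 0.58)]
platform [([191.3, 64.8], 0.85)]
7.05 [0.3995 0.285  0.3013] [-3.142 -0.    -0.   ]
key_zero_top 0.68 0.78 [0.5603 0.2543 0.6174] [0.5052 0.364  0.06  ] [0.3423 0.3182 0.06  ]
key_zero_top 0.54 0.78 [0.3441 0.3183 0.0648] [0.3413 0.3192 0.06  ] [0.3423 0.3182 0.06  ]
key_add_top 0.81 0.53 [0.3595 0.2852 0.0536] [0.3629 0.2859 0.06  ] [0.3615 0.2846 0.06  ]
key_print_top 0.72 0.58 [0.39   0.2448 0.0682] [0.3863 0.2454 0.06  ] [0.3879 0.2423 0.06  ]
platform 0.6 0.85 [0.506  0.3535 0.0989] [0.5029 0.3589 0.075 ] [0.5075 0.3582 0.075 ]
```

The picture shows the three white keys at (356,388), (402,366) and (451,341), with the platform empty. All key estimates agree to within 2–3 mm, so I'll press zero next, at (0.341, 0.319).

>>> {"op": "move_arm", "data": {"targets": [{"dp": [-2,1.2,-4],"twist": [0,0,0],"fingers": 0},{"dp": [-4,2.4,-8],"twist": [0,0,0],"fingers": 0},{"dp": [-5.9,3.4,-12],"twist": [0,0,0],"fingers": 0},{"dp": [-5.9,3.4,-16],"twist": [0,0,0],"fingers": 0},{"dp": [-5.9,3.4,-19],"twist": [0,0,0],"fingers": 0},{"dp": [-5.9,3.4,-22],"twist": [0,0,0],"fingers": 0},{"dp": [-5.9,3.4,-22],"twist": [0,0,0],"fingers": 0},{"dp": [-5.9,3.4,-22],"twist": [0,0,0],"fingers": 0},{"dp": [-5.9,3.4,-22],"twist": [0,0,0],"fingers": 0},{"dp": [-5.9,3.4,-22],"twist": [0,0,0],"fingers": 0}]}}

```text
t: 8.05
position: [0.342, 0.3201, 0.0835]
ee_rot: [-3.139, -0.003, -0.0]
contact_force: [0.3, -0.0, -0.3]
gripper_width: 0.0001
gripper_force: 0.0
```

>>> {"op": "move_arm", "data": {"targets": [{"dp": [0,0,-0.8],"twist": [0,0,0],"fingers": 0},{"dp": [0,0,-1.5],"twist": [0,0,0],"fingers": 0},{"dp": [0,0,-2.0],"twist": [0,0,0],"fingers": 0},{"dp": [0,0,-2.3],"twist": [0,0,0],"fingers": 0},{"dp": [0,0,-2.5],"twist": [0,0,0],"fingers": 0},{"dp": [0,0,-2.6],"twist": [0,0,0],"fingers": 0},{"dp": [0,0,-2.65],"twist": [0,0,0],"fingers": 0},{"dp": [0,0,-2.7],"twist": [0,0,0],"fingers": 0},{"dp": [0,0,-2.7],"twist": [0,0,0],"fingers": 0},{"dp": [0,0,-2.7],"twist": [0,0,0],"fingers": 0}]}}

```text
t: 9.05
position: [0.3405, 0.319, 0.0575]
ee_rot: [3.141, 0.001, 0.0]
contact_force: [-9.4, -7.2, 28.3]
gripper_width: -0.0001
gripper_force: 14.6
```

Run:
```python
from h import *
s=r.get_state(); print(s['position'],s['contact_force'],s['gripper_force'])
im=r.capture('wrist'); sd=r.capture('side')
a=cv2.resize(im[150:384,150:370],(400,425)); b=cv2.resize(sd[254:384,290:412],(400,425))
cv2.imwrite('pics/p1.png',cv2.hconcat([a,b])); print(r.get_state()['contact_force'])
```

```text
[0.34052514 0.31903748 0.05754027] [-9.39036305 -7.19703508 28.2718104 ] 14.603436409961432
[-8.66559764 -6.95602331 28.867108  ]
```

View pics/p1.png

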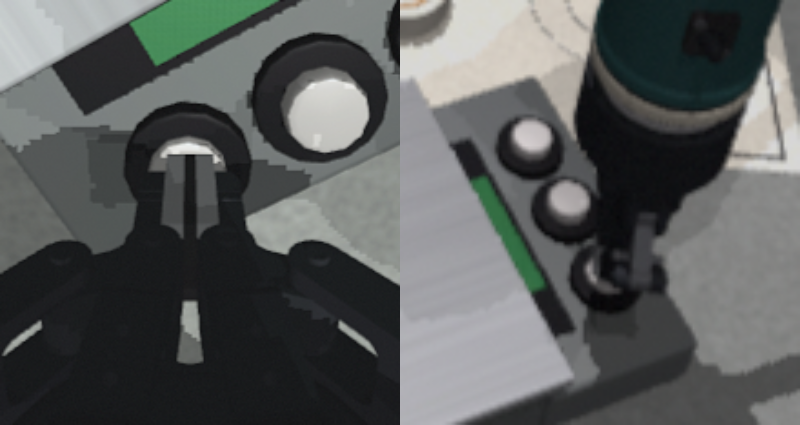

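The left half shows the closed fingertips inside the collar but about 4 mm too near the robot, with a white crescent showing on the far side. The force is already 28 N at z = 57.5 mm, so I may be resting on the collar. I'll lift, shift +x and press again in measured steps. The platform is still empty.

>>> {"op": "move_arm", "data": {"targets": [{"dp": [0,0,0.5],"twist": [0,0,0],"fingers": 0},{"dp": [0,0,1.5],"twist": [0,0,0],"fingers": 0},{"dp": [0.4,0,1.5],"twist": [0,0,0],"fingers": 0},{"dp": [0.4,0,1.5],"twist": [0,0,0],"fingers": 0},{"dp": [0.4,0,1.0],"twist": [0,0,0],"fingers": 0},{"dp": [0.4,0,0.6],"twist": [0,0,0],"fingers": 0},{"dp": [0.4,0,0.4],"twist": [0,0,0],"fingers": 0},{"dp": [0.4,0,0.4],"twist": [0,0,0],"fingers": 0},{"dp": [0.4,0,0.4],"twist": [0,0,0],"fingers": 0},{"dp": [0.4,0,0.4],"twist": [0,0,0],"fingers": 0}]}}

```text
t: 10.15
position: [0.3445, 0.3189, 0.0582]
ee_rot: [3.141, 0.0, -0.0]
contact_force: [-0.2, -1.0, 3.4]
gripper_width: -0.0002
gripper_force: 1.8
```

>>> {"op": "move_arm", "data": {"targets": [{"dp": [0,0,-0.1],"twist": [0,0,0],"fingers": 0},{"dp": [0,0,-0.2],"twist": [0,0,0],"fingers": 0},{"dp": [0,0,-0.2],"twist": [0,0,0],"fingers": 0},{"dp": [0,0,-0.2],"twist": [0,0,0],"fingers": 0},{"dp": [0,0,-0.2],"twist": [0,0,0],"fingers": 0},{"dp": [0,0,-0.2],"twist": [0,0,0],"fingers": 0},{"dp": [0,0,-0.2],"twist": [0,0,0],"fingers": 0},{"dp": [0,0,-0.2],"twist": [0,0,0],"fingers": 0},{"dp": [0,0,-0.2],"twist": [0,0,0],"fingers": 0},{"dp": [0,0,-0.2],"twist": [0,0,0],"fingers": 0}]}}

```text
t: 11.15
position: [0.3446, 0.319, 0.0578]
ee_rot: [3.141, 0.0, -0.0]
contact_force: [-4.0, -3.2, 15.4]
gripper_width: -0.0002
gripper_force: 7.9
```

>>> {"op": "move_arm", "data": {"targets": [{"dp": [0,0,-0.1],"twist": [0,0,0],"fingers": 0},{"dp": [0,0,-0.2],"twist": [0,0,0],"fingers": 0},{"dp": [0,0,-0.2],"twist": [0,0,0],"fingers": 0},{"dp": [0,0,-0.2],"twist": [0,0,0],"fingers": 0},{"dp": [0,0,-0.2],"twist": [0,0,0],"fingers": 0},{"dp": [0,0,-0.2],"twist": [0,0,0],"fingers": 0},{"dp": [0,0,-0.2],"twist": [0,0,0],"fingers": 0},{"dp": [0,0,-0.2],"twist": [0,0,0],"fingers": 0},{"dp": [0,0,-0.2],"twist": [0,0,0],"fingers": 0},{"dp": [0,0,-0.2],"twist": [0,0,0],"fingers": 0}]}}

```text
t: 12.15
position: [0.3447, 0.319, 0.0575]
ee_rot: [3.141, 0.0, 0.0]
contact_force: [-7.1, -7.4, 28.9]
gripper_width: -0.0002
gripper_force: 14.7
```

>>> {"op": "move_arm", "data": {"targets": [{"dp": [0,0,0.3],"twist": [0,0,0],"fingers": 0},{"dp": [0,0,0.55],"twist": [0,0,0],"fingers": 0},{"dp": [0,0,0.55],"twist": [0,0,0],"fingers": 0},{"dp": [0,0,0.55],"twist": [0,0,0],"fingers": 0},{"dp": [0,0,0.55],"twist": [0,0,0],"fingers": 0},{"dp": [0,0,0.55],"twist": [0,0,0],"fingers": 0},{"dp": [0,0,0.55],"twist": [0,0,0],"fingers": 0},{"dp": [0,0,0.55],"twist": [0,0,0],"fingers": 0},{"dp": [0,0,0.55],"twist": [0,0,0],"fingers": 0},{"dp": [0,0,0.55],"twist": [0,0,0],"fingers": 0}]}}

```text
t: 13.15
position: [0.3446, 0.319, 0.0598]
ee_rot: [-3.142, -0.0, -0.0]
contact_force: [0.7, 0.7, 3.5]
gripper_width: 0.0
gripper_force: 1.4
```

Run:
```python
from h import *
for i in range(4):
    im=r.capture('wrist'); s=r.get_state(); print(s['position'],s['contact_force'],s['gripper_force'])
cv2.imwrite('pics/p2.png',cv2.resize(im[150:384,150:370],(564,600)))
```

```text
[0.34458025 0.318976   0.05980491] [ 0.89076897 -0.1922484   2.96851686] 1.404538694769144
[0.34457971 0.31901587 0.05981245] [1.48182312 0.25095562 2.96818691] 1.4025092124938965
[0.34456448 0.31900243 0.05980935] [ 1.22076332 -0.45995695  2.86176803] 1.4006534032523632
[0.34458016 0.31897679 0.05982038] [1.57886329 0.27923513 2.51171012] 1.3996979780495167
```

>>> {"op": "move_arm", "data": {"targets": [{"dp": [0,0,0.15],"twist": [0,0,0],"fingers": 0},{"dp": [0,0,0.15],"twist": [0,0,0],"fingers": 0},{"dp": [0,0,0.15],"twist": [0,0,0],"fingers": 0},{"dp": [0,0,0.15],"twist": [0,0,0],"fingers": 0},{"dp": [0,0,0.15],"twist": [0,0,0],"fingers": 0},{"dp": [0,0,0.15],"twist": [0,0,0],"fingers": 0},{"dp": [0,0,0.15],"twist": [0,0,0],"fingers": 0},{"dp": [0,0,0.15],"twist": [0,0,0],"fingers": 0},{"dp": [0,0,0.15],"twist": [0,0,0],"fingers": 0},{"dp": [0,0,0.15],"twist": [0,0,0],"fingers": 0}]}}

```text
t: 14.35
position: [0.3445, 0.319, 0.0613]
ee_rot: [-3.142, -0.0, -0.0]
contact_force: [1.7, -0.5, 1.7]
gripper_width: -0.0001
gripper_force: 1.0
```

Run:
```python
from h import *
for i in range(4):
    im=r.capture('wrist'); s=r.get_state(); print(s['position'],s['contact_force'],s['gripper_force'])
```

```text
[0.34450623 0.3189835  0.06129019] [ 1.29082825 -0.50845603  1.08391881] 0.9911110997200012
[0.34448996 0.31899309 0.0612933 ] [2.22612861 1.05614409 1.62759403] 0.9908349998295307
[0.34452493 0.31898883 0.06130478] [ 1.67879039 -0.12393672  1.80454543] 0.9908454492688179
[0.34450428 0.31899782 0.06129599] [2.79345805 0.04093334 2.37333476] 0.990823432803154
```

View pics/p2.png

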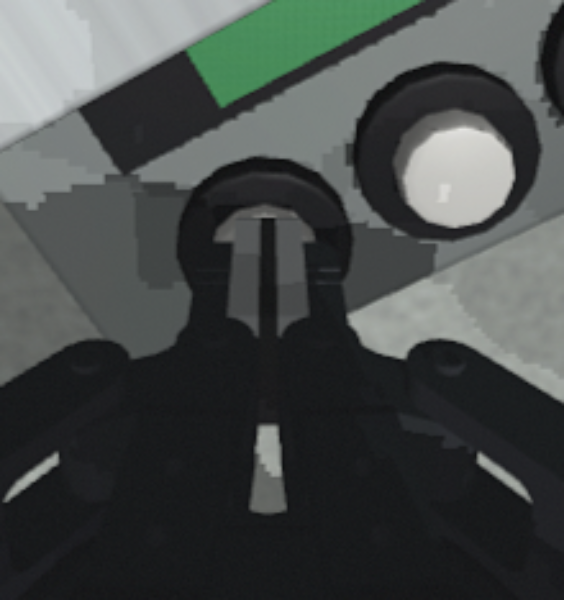

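The readings follow a 0.8 N/mm spring, with contact at z = 63.3 mm and a hard stop at 58.3 mm. That is exactly 5 mm of travel, so the zero key was fully pressed, and the closed tips simply reach about 3 mm past the TCP. The picture agrees, showing the key sunk into its collar. Next is the left nut.

>>> {"op": "move_arm", "data": {"targets": [{"dp": [0,0,5],"twist": [0,0,0],"fingers": 8.5},{"dp": [0,0,10],"twist": [0,0,0],"fingers": 8.5},{"dp": [3.5,-2.7,13],"twist": [0,0,0],"fingers": 8.5},{"dp": [7,-5.4,16],"twist": [0,0,0],"fingers": 8.5},{"dp": [10.5,-8.1,20],"twist": [0,0,0],"fingers": 8.5},{"dp": [14,-11,20],"twist": [0,0,0],"fingers": 8.5},{"dp": [17.5,-13.7,20],"twist": [0,0,0],"fingers": 8.5},{"dp": [20.8,-16.3,20],"twist": [0,0,0],"fingers": 8.5},{"dp": [20.8,-16.3,20],"twist": [0,0,0],"fingers": 8.5},{"dp": [20.8,-16.3,20],"twist": [0,0,0],"fingers": 8.5}]}}

```text
t: 15.55
position: [0.5519, 0.1552, 0.2599]
ee_rot: [3.142, 0.004, -0.003]
contact_force: [-0.4, 0.1, -0.4]
gripper_width: 0.0846
gripper_force: 0.0
```

```bash
python3 look.py w5 nut1
python3 - <<'E'
from h import *
import pickle
a=pickle.load(open('w5.pkl','rb'))
for p,k in a['nut1']: print(p,k,atz('wrist',p,.03,a['c']))
E
```

```text
nut1 [([253.2, 105.3], 0.76), ([488.6, 111.0], 0.67), ([476.2, 14.4], 0.64)]
15.65 [0.5511 0.1564 0.2603] [-3.142e+00  3.000e-03  0.000e+00]
[253.2 105.3] 0.76 [0.61375665 0.15723585 0.03      ]
[488.6 111. ] 0.67 [ 0.60614481 -0.12966297  0.03      ]
[476.2  14.4] 0.64 [ 0.70985464 -0.08936933  0.03      ]
```

>>> {"op": "move_arm", "data": {"targets": [{"dp": [3,0,-3],"twist": [0,0,0],"fingers": 8.5},{"dp": [6,0,-6],"twist": [0,0,0],"fingers": 8.5},{"dp": [6,0,-10],"twist": [0,0,0],"fingers": 8.5},{"dp": [6,0,-13],"twist": [0,0,0],"fingers": 8.5},{"dp": [6,0,-15],"twist": [0,0,0],"fingers": 8.5},{"dp": [6,0,-17],"twist": [0,0,0],"fingers": 8.5},{"dp": [6,0,-19],"twist": [0,0,0],"fingers": 8.5},{"dp": [6,0,-21],"twist": [0,0,0],"fingers": 8.5},{"dp": [6,0,-21.6],"twist": [0,0,0],"fingers": 8.5},{"dp": [6,0,-21.6],"twist": [0,0,0],"fingers": 8.5}]}}

```text
t: 16.65
position: [0.6105, 0.1568, 0.0441]
ee_rot: [3.141, 0.003, 0.001]
contact_force: [0.2, 0.3, 0.7]
gripper_width: 0.0847
gripper_force: 0.0
```

>>> {"op": "move_arm", "data": {"squeeze": 70, "targets": [{"dp": [0,0,0],"twist": [0,0,0],"fingers": 7},{"dp": [0,0,0],"twist": [0,0,0],"fingers": 6.2},{"dp": [0,0,0],"twist": [0,0,0],"fingers": 5.5},{"dp": [0,0,0],"twist": [0,0,0],"fingers": 4},{"dp": [0,0,0],"twist": [0,0,0],"fingers": 4},{"dp": [0,0,0],"twist": [0,0,0],"fingers": 4},{"dp": [0,0,0],"twist": [0,0,0],"fingers": 4},{"dp": [0,0,0],"twist": [0,0,0],"fingers": 4},{"dp": [0,0,0],"twist": [0,0,0],"fingers": 4},{"dp": [0,0,0],"twist": [0,0,0],"fingers": 4}]}}

```text
t: 17.65
position: [0.6138, 0.1561, 0.047]
ee_rot: [-3.141, -0.003, -0.0]
contact_force: [-0.9, -0.4, 6.7]
gripper_width: 0.0557
gripper_force: 72.5
```

Run:
```python
from h import *
im=r.capture('wrist');sd=r.capture('side')
cv2.imwrite('pics/g1.png',cv2.hconcat([cv2.resize(im[100:340,150:370],(400,436)),cv2.resize(sd[170:320,150:288],(400,436))]))
print(r.get_state()['contact_force'])
```

```text
[-1.13695307 -0.50719733  7.62838961]
```

View pics/g1.png

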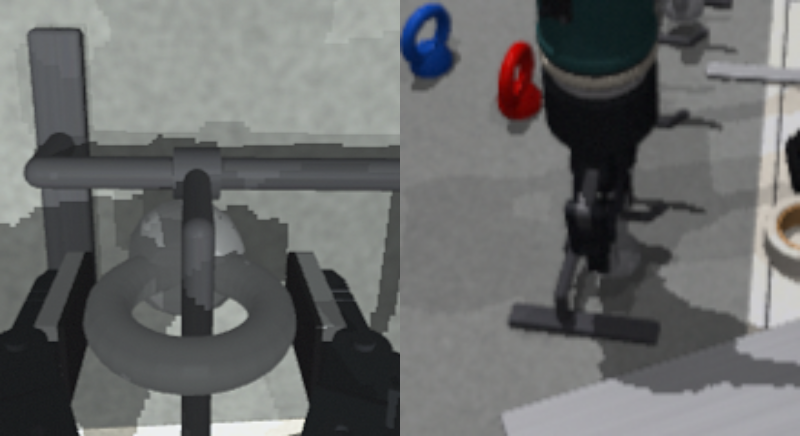

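The left half shows the ring between the pads, but the grip width of 55.7 mm and the 7 N upward push mean the pads sit above the equator. I'll regrip about 9 mm lower.

>>> {"op": "move_arm", "data": {"targets": [{"dp": [0,0,0],"twist": [0,0,0],"fingers": 7.5},{"dp": [0,0,0],"twist": [0,0,0],"fingers": 7.5},{"dp": [0,0,0],"twist": [0,0,0],"fingers": 7.5},{"dp": [0,0,-0.5],"twist": [0,0,0],"fingers": 7.5},{"dp": [0,0,-0.9],"twist": [0,0,0],"fingers": 7.5},{"dp": [0,0,-0.9],"twist": [0,0,0],"fingers": 6.2},{"dp": [0,0,-0.9],"twist": [0,0,0],"fingers": 5.0},{"dp": [0,0,-0.9],"twist": [0,0,0],"fingers": 4},{"dp": [0,0,-0.9],"twist": [0,0,0],"fingers": 4},{"dp": [0,0,-0.9],"twist": [0,0,0],"fingers": 4}]}}

```text
t: 18.75
position: [0.6121, 0.1559, 0.0359]
ee_rot: [3.142, 0.001, -0.0]
contact_force: [-0.1, 0.0, -2.9]
gripper_width: 0.0561
gripper_force: 74.5
```

>>> {"op": "move_arm", "data": {"targets": [{"dp": [0,0,0],"twist": [0,0,0],"fingers": 4},{"dp": [0,0,0],"twist": [0,0,0],"fingers": 4},{"dp": [0,0,0],"twist": [0,0,0],"fingers": 4},{"dp": [0,0,0],"twist": [0,0,0],"fingers": 4},{"dp": [0,0,0],"twist": [0,0,0],"fingers": 4},{"dp": [0,0,0],"twist": [0,0,0],"fingers": 4},{"dp": [0,0,0],"twist": [0,0,0],"fingers": 4},{"dp": [0,0,0],"twist": [0,0,0],"fingers": 4},{"dp": [0,0,0],"twist": [0,0,0],"fingers": 4},{"dp": [0,0,0],"twist": [0,0,0],"fingers": 4}]}}

```text
t: 19.75
position: [0.6125, 0.156, 0.0363]
ee_rot: [-3.142, 0.0, -0.0]
contact_force: [0.2, 0.0, -3.3]
gripper_width: 0.056
gripper_force: 74.6
```

>>> {"op": "move_arm", "data": {"targets": [{"dp": [0,0,0.5],"twist": [0,0,0],"fingers": 4},{"dp": [0,0,1.0],"twist": [0,0,0],"fingers": 4},{"dp": [0,0,1.5],"twist": [0,0,0],"fingers": 4},{"dp": [0,0,1.9],"twist": [0,0,0],"fingers": 4},{"dp": [0,0,1.9],"twist": [0,0,0],"fingers": 4},{"dp": [0,0,1.9],"twist": [0,0,0],"fingers": 4},{"dp": [0,0,1.9],"twist": [0,0,0],"fingers": 4},{"dp": [0,0,1.9],"twist": [0,0,0],"fingers": 4},{"dp": [0,0,1.9],"twist": [0,0,0],"fingers": 4},{"dp": [0,0,1.9],"twist": [0,0,0],"fingers": 4}]}}

```text
t: 20.75
position: [0.6124, 0.1559, 0.0551]
ee_rot: [3.142, 0.0, -0.0]
contact_force: [0.0, 0.0, -2.7]
gripper_width: 0.0561
gripper_force: 74.7
```

Run:
```python
from h import *
im=r.capture('wrist');sd=r.capture('side')
cv2.imwrite('pics/g2.png',cv2.hconcat([cv2.resize(im[100:340,150:370],(400,436)),cv2.resize(sd[170:320,150:288],(400,436))]))
```

```text
(no output)
```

View pics/g2.png

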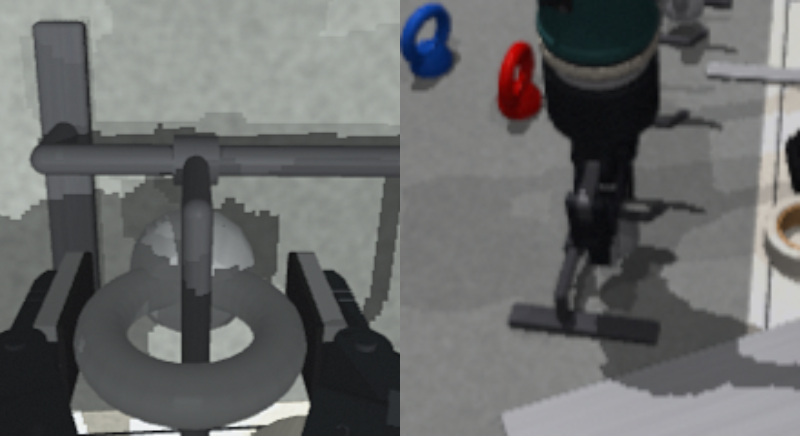

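The nut has risen with the fingers and is still upright, with the wire inside the bore. I'll draw it out to -x.

>>> {"op": "move_arm", "data": {"targets": [{"dp": [-1,0,0],"twist": [0,0,0],"fingers": 4},{"dp": [-2,0,0],"twist": [0,0,0],"fingers": 4},{"dp": [-3,0,0],"twist": [0,0,0],"fingers": 4},{"dp": [-4,0,0],"twist": [0,0,0],"fingers": 4},{"dp": [-5,0,0],"twist": [0,0,0],"fingers": 4},{"dp": [-6,0,0],"twist": [0,0,0],"fingers": 4},{"dp": [-7,0,0],"twist": [0,0,0],"fingers": 4},{"dp": [-7,0,0],"twist": [0,0,0],"fingers": 4},{"dp": [-7,0,0],"twist": [0,0,0],"fingers": 4},{"dp": [-7,0,0],"twist": [0,0,0],"fingers": 4}]}}

```text
t: 21.85
position: [0.5432, 0.1561, 0.0556]
ee_rot: [-3.141, -0.001, -0.0]
contact_force: [0.5, 0.2, -3.3]
gripper_width: 0.0561
gripper_force: 74.7
```

>>> {"op": "move_arm", "data": {"targets": [{"dp": [0,0,3],"twist": [0,0,0],"fingers": 4},{"dp": [0,1,6],"twist": [0,0,0],"fingers": 4},{"dp": [0,4,7.5],"twist": [0,0,0],"fingers": 4},{"dp": [0,7,7.5],"twist": [0,0,0],"fingers": 4},{"dp": [0,10,7.5],"twist": [0,0,0],"fingers": 4},{"dp": [0,13,7.5],"twist": [0,0,0],"fingers": 4},{"dp": [0.3,16,7.5],"twist": [0,0,0],"fingers": 4},{"dp": [0.5,19,7.5],"twist": [0,0,0],"fingers": 4},{"dp": [0.7,21.4,7.5],"twist": [0,0,0],"fingers": 4},{"dp": [0.7,21.4,7.5],"twist": [0,0,0],"fingers": 4}]}}

```text
t: 22.85
position: [0.5501, 0.3734, 0.1303]
ee_rot: [-3.14, -0.001, 0.002]
contact_force: [0.4, -0.5, -3.3]
gripper_width: 0.0561
gripper_force: 75.7
```

>>> {"op": "move_arm", "data": {"targets": [{"dp": [0,0,-1.5],"twist": [0,0,0],"fingers": 4},{"dp": [0,0,-2.5],"twist": [0,0,0],"fingers": 4},{"dp": [0,0,-3.2],"twist": [0,0,0],"fingers": 4},{"dp": [0,0,-3.6],"twist": [0,0,0],"fingers": 4},{"dp": [0,0,-3.9],"twist": [0,0,0],"fingers": 4},{"dp": [0,0,-4.1],"twist": [0,0,0],"fingers": 4},{"dp": [0,0,-4.2],"twist": [0,0,0],"fingers": 4},{"dp": [0,0,-4.2],"twist": [0,0,0],"fingers": 4},{"dp": [0,0,-4.2],"twist": [0,0,0],"fingers": 4},{"dp": [0,0,-4.2],"twist": [0,0,0],"fingers": 4}]}}

```text
t: 23.85
position: [0.5497, 0.3701, 0.0887]
ee_rot: [-3.141, -0.001, -0.0]
contact_force: [-0.2, -0.1, -3.3]
gripper_width: 0.0561
gripper_force: 75.7
```

>>> {"op": "move_arm", "data": {"targets": [{"dp": [0,0,-0.1],"twist": [0,0,0],"fingers": 4},{"dp": [0,0,-0.2],"twist": [0,0,0],"fingers": 4},{"dp": [0,0,-0.3],"twist": [0,0,0],"fingers": 4},{"dp": [0,0,-0.4],"twist": [0,0,0],"fingers": 4},{"dp": [0,0,-0.4],"twist": [0,0,0],"fingers": 4},{"dp": [0,0,-0.4],"twist": [0,0,0],"fingers": 4},{"dp": [0,0,-0.4],"twist": [0,0,0],"fingers": 4},{"dp": [0,0,-0.4],"twist": [0,0,0],"fingers": 4},{"dp": [0,0,-0.4],"twist": [0,0,0],"fingers": 4},{"dp": [0,0,-0.4],"twist": [0,0,0],"fingers": 4}]}}

```text
t: 24.85
position: [0.5495, 0.37, 0.0843]
ee_rot: [-3.142, -0.0, -0.0]
contact_force: [0.4, 0.4, -3.6]
gripper_width: 0.0557
gripper_force: 75.7
```

Run:
```python
from h import *
im=r.capture('wrist');sd=r.capture('side')
cv2.imwrite('pics/g3.png',cv2.hconcat([cv2.resize(im[100:340,150:370],(400,436)),cv2.resize(sd[250:384,190:313],(400,436))]))
print(r.get_state()['contact_force'])
```

```text
[-0.07589697  0.30277475 -3.1030926 ]
```

View pics/g3.png

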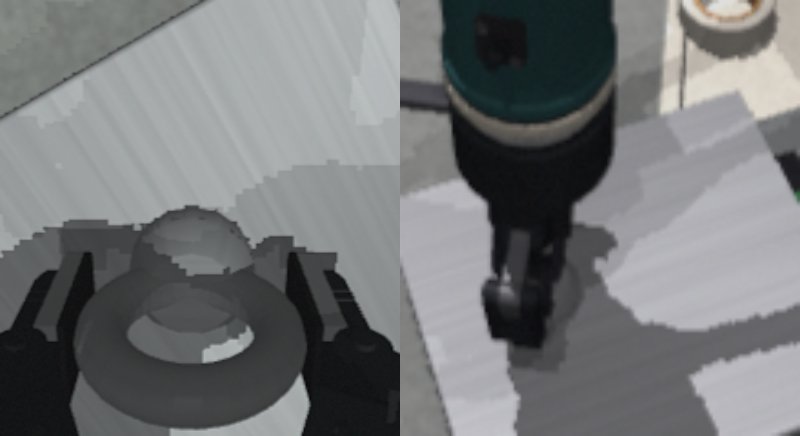

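The nut hangs upright just above the platform and isn't touching it yet. I'll lower it in small steps.

>>> {"op": "move_arm", "data": {"targets": [{"dp": [0,0,-0.05],"twist": [0,0,0],"fingers": 4},{"dp": [0,0,-0.1],"twist": [0,0,0],"fingers": 4},{"dp": [0,0,-0.15],"twist": [0,0,0],"fingers": 4},{"dp": [0,0,-0.2],"twist": [0,0,0],"fingers": 4},{"dp": [0,0,-0.25],"twist": [0,0,0],"fingers": 4},{"dp": [0,0,-0.25],"twist": [0,0,0],"fingers": 4},{"dp": [0,0,-0.25],"twist": [0,0,0],"fingers": 4},{"dp": [0,0,-0.25],"twist": [0,0,0],"fingers": 4},{"dp": [0,0,-0.25],"twist": [0,0,0],"fingers": 4},{"dp": [0,0,-0.25],"twist": [0,0,0],"fingers": 4}]}}

```text
t: 25.95
position: [0.5498, 0.37, 0.0833]
ee_rot: [-3.141, -0.001, -0.0]
contact_force: [-2.2, -2.3, 4.8]
gripper_width: 0.0557
gripper_force: 76.4
```

>>> {"op": "move_arm", "data": {"targets": [{"dp": [0,0,-0.05],"twist": [0,0,0],"fingers": 4},{"dp": [0,0,-0.1],"twist": [0,0,0],"fingers": 4},{"dp": [0,0,-0.15],"twist": [0,0,0],"fingers": 4},{"dp": [0,0,-0.15],"twist": [0,0,0],"fingers": 4},{"dp": [0,0,-0.15],"twist": [0,0,0],"fingers": 4},{"dp": [0,0,-0.15],"twist": [0,0,0],"fingers": 4},{"dp": [0,0,-0.15],"twist": [0,0,0],"fingers": 4},{"dp": [0,0,-0.15],"twist": [0,0,0],"fingers": 4},{"dp": [0,0,-0.15],"twist": [0,0,0],"fingers": 4},{"dp": [0,0,-0.15],"twist": [0,0,0],"fingers": 4}]}}

```text
t: 26.95
position: [0.5499, 0.37, 0.0832]
ee_rot: [-3.141, -0.001, -0.0]
contact_force: [-5.9, -4.6, 12.1]
gripper_width: 0.056
gripper_force: 76.9
```

>>> {"op": "move_arm", "data": {"targets": [{"dp": [0,0,0.2],"twist": [0,0,0],"fingers": 4},{"dp": [0,0,0.2],"twist": [0,0,0],"fingers": 5.6},{"dp": [0,0,0.2],"twist": [0,0,0],"fingers": 6},{"dp": [0,0,0.2],"twist": [0,0,0],"fingers": 7},{"dp": [0,0,0.2],"twist": [0,0,0],"fingers": 8.5},{"dp": [0,0,0.2],"twist": [0,0,0],"fingers": 8.5},{"dp": [0,0,0.2],"twist": [0,0,0],"fingers": 8.5},{"dp": [0,0,2],"twist": [0,0,0],"fingers": 8.5},{"dp": [0,0,5],"twist": [0,0,0],"fingers": 8.5},{"dp": [0,0,9],"twist": [0,0,0],"fingers": 8.5}]}}

```text
t: 27.95
position: [0.5479, 0.3689, 0.1684]
ee_rot: [3.139, 0.005, -0.0]
contact_force: [-0.1, 0.5, -0.6]
gripper_width: 0.0849
gripper_force: 0.0
```

>>> {"op": "move_arm", "data": {"targets": [{"dp": [-0.2,-2,3],"twist": [0,0,0],"fingers": 8.5},{"dp": [0,-6,6],"twist": [0,0,0],"fingers": 8.5},{"dp": [0,-10,9],"twist": [0,0,0],"fingers": 8.5},{"dp": [0,-15,9],"twist": [0,0,0],"fingers": 8.5},{"dp": [0,-20,9],"twist": [0,0,0],"fingers": 8.5},{"dp": [0,-25,9],"twist": [0,0,0],"fingers": 8.5},{"dp": [0,-30,9],"twist": [0,0,0],"fingers": 8.5},{"dp": [0,-35,9],"twist": [0,0,0],"fingers": 8.5},{"dp": [0,-40,9],"twist": [0,0,0],"fingers": 8.5},{"dp": [0,-45,9],"twist": [0,0,0],"fingers": 8.5}]}}

```text
t: 28.95
position: [0.5492, -0.0819, 0.2606]
ee_rot: [3.142, -0.001, -0.0]
contact_force: [1.1, -0.5, -1.0]
gripper_width: 0.0848
gripper_force: 0.0
```

>>> {"op": "move_arm", "data": {"targets": [{"dp": [0,-5,0],"twist": [0,0,0],"fingers": 8.5},{"dp": [0,-5,0],"twist": [0,0,0],"fingers": 8.5},{"dp": [0,-5,0],"twist": [0,0,0],"fingers": 8.5},{"dp": [0,-5,0],"twist": [0,0,0],"fingers": 8.5},{"dp": [0,-5,0],"twist": [0,0,0],"fingers": 8.5},{"dp": [0,-5,0],"twist": [0,0,0],"fingers": 8.5},{"dp": [0,-5,0],"twist": [0,0,0],"fingers": 8.5},{"dp": [0,-5,0],"twist": [0,0,0],"fingers": 8.5},{"dp": [0,-5,0],"twist": [0,0,0],"fingers": 8.5},{"dp": [0,-5,0],"twist": [0,0,0],"fingers": 8.5}]}}

```text
t: 29.95
position: [0.5495, -0.1299, 0.2603]
ee_rot: [3.142, -0.0, 0.0]
contact_force: [0.1, 0.1, -0.1]
gripper_width: 0.0851
gripper_force: 0.0
```

```bash
python3 look.py w6 nut1
python3 - <<'E'
from h import *
import pickle
np.set_printoptions(precision=4,suppress=True)
a=pickle.load(open('w6.pkl','rb'))
for p,k in a['nut1']: print(p,k,atz('wrist',p,.03,a['c']))
w=cv2.imread('pics/w6.png'); sd=r.capture('side'); t=r.capture('top')
for p in r.pinpoint('top','nut1'): print('top',p['centre'],p['conf'],atz('top',p['centre'],.03),atz('top',p['centre'],.075))
cv2.imwrite('pics/s6.png',cv2.hconcat([cv2.resize(sd[180:384,120:325],(400,400)),cv2.resize(w,(400,400))]))
E
```

```text
nut1 [([236.8, 15.1], 0.63), ([254.9, 108.9], 0.59)]
30.05 [ 0.5495 -0.13    0.2603] [-3.142  0.    -0.   ]
[236.8  15.1] 0.63 [ 0.7086 -0.1096  0.03  ]
[254.9 108.9] 0.59 [ 0.6079 -0.1297  0.03  ]
top [123.3, 199.7] 0.72 [0.5561 0.3837 0.03  ] [0.5496 0.3714 0.075 ]
top [260.3, 145.3] 0.68 [ 0.7186 -0.0185  0.03  ] [ 0.7069 -0.0178  0.075 ]
top [269.8, 115.2] 0.64 [ 0.812  -0.0478  0.03  ] [ 0.7974 -0.0462  0.075 ]
top [293.4, 144.5] 0.54 [ 0.7208 -0.1177  0.03  ] [ 0.709  -0.1138  0.075 ]
```

View pics/s6.png

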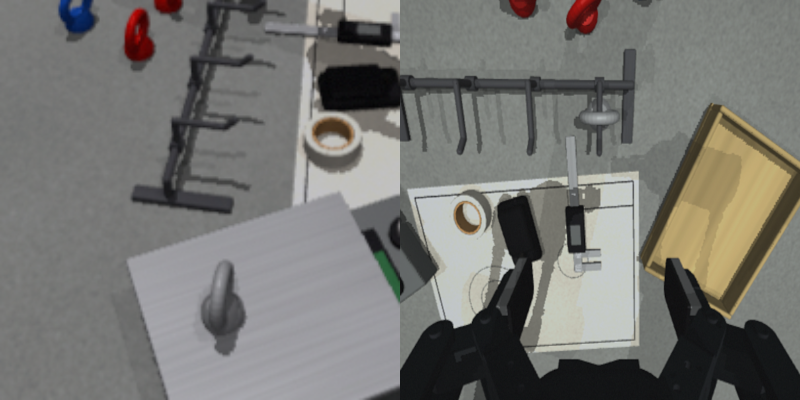

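The left half shows the first nut standing upright on the platform at about (222,300). The right half shows the second nut still on its hook at (600,117). Now I'll grip that one at the corrected height.

>>> {"op": "move_arm", "data": {"targets": [{"dp": [3,0,-3],"twist": [0,0,0],"fingers": 8.5},{"dp": [5.9,0,-6],"twist": [0,0,0],"fingers": 8.5},{"dp": [5.9,0,-10],"twist": [0,0,0],"fingers": 8.5},{"dp": [5.9,0,-13],"twist": [0,0,0],"fingers": 8.5},{"dp": [5.9,0,-15],"twist": [0,0,0],"fingers": 8.5},{"dp": [5.9,0,-17],"twist": [0,0,0],"fingers": 8.5},{"dp": [5.9,0,-19],"twist": [0,0,0],"fingers": 8.5},{"dp": [5.9,0,-21],"twist": [0,0,0],"fingers": 8.5},{"dp": [5.9,0,-22.4],"twist": [0,0,0],"fingers": 8.5},{"dp": [5.9,0,-22.4],"twist": [0,0,0],"fingers": 8.5}]}}

```text
t: 31.2
position: [0.6064, -0.1296, 0.0337]
ee_rot: [-3.14, 0.005, -0.0]
contact_force: [-0.4, -0.3, -0.3]
gripper_width: 0.085
gripper_force: 0.0
```

>>> {"op": "move_arm", "data": {"squeeze": 70, "targets": [{"dp": [0,0,0],"twist": [0,0,0],"fingers": 7},{"dp": [0,0,0],"twist": [0,0,0],"fingers": 6.2},{"dp": [0,0,0],"twist": [0,0,0],"fingers": 5.5},{"dp": [0,0,0],"twist": [0,0,0],"fingers": 4},{"dp": [0,0,0],"twist": [0,0,0],"fingers": 4},{"dp": [0,0,0],"twist": [0,0,0],"fingers": 4},{"dp": [0,0,0],"twist": [0,0,0],"fingers": 4},{"dp": [0,0,0],"twist": [0,0,0],"fingers": 4},{"dp": [0,0,0],"twist": [0,0,0],"fingers": 4},{"dp": [0,0,0],"twist": [0,0,0],"fingers": 4}]}}

```text
t: 32.2
position: [0.6098, -0.1303, 0.038]
ee_rot: [3.141, -0.003, -0.0]
contact_force: [-0.5, 0.2, 6.1]
gripper_width: 0.0562
gripper_force: 73.2
```

>>> {"op": "move_arm", "data": {"targets": [{"dp": [0,0,0.5],"twist": [0,0,0],"fingers": 4},{"dp": [0,0,1.0],"twist": [0,0,0],"fingers": 4},{"dp": [0,0,1.5],"twist": [0,0,0],"fingers": 4},{"dp": [0,0,1.9],"twist": [0,0,0],"fingers": 4},{"dp": [0,0,1.9],"twist": [0,0,0],"fingers": 4},{"dp": [0,0,1.9],"twist": [0,0,0],"fingers": 4},{"dp": [0,0,1.9],"twist": [0,0,0],"fingers": 4},{"dp": [0,0,1.9],"twist": [0,0,0],"fingers": 4},{"dp": [0,0,1.9],"twist": [0,0,0],"fingers": 4},{"dp": [0,0,1.9],"twist": [0,0,0],"fingers": 4}]}}

```text
t: 33.2
position: [0.6084, -0.13, 0.0551]
ee_rot: [-3.142, 0.0, -0.0]
contact_force: [0.4, 0.1, -1.7]
gripper_width: 0.0562
gripper_force: 74.5
```

>>> {"op": "move_arm", "data": {"targets": [{"dp": [0,0,0.2],"twist": [0,0,0],"fingers": 4},{"dp": [-1,0,0.2],"twist": [0,0,0],"fingers": 4},{"dp": [-2,0,0.2],"twist": [0,0,0],"fingers": 4},{"dp": [-3,0,0.2],"twist": [0,0,0],"fingers": 4},{"dp": [-4,0,0.2],"twist": [0,0,0],"fingers": 4},{"dp": [-5,0,0.2],"twist": [0,0,0],"fingers": 4},{"dp": [-6,0,0.2],"twist": [0,0,0],"fingers": 4},{"dp": [-7,0,0.2],"twist": [0,0,0],"fingers": 4},{"dp": [-7,0,0.2],"twist": [0,0,0],"fingers": 4},{"dp": [-7,0,0.2],"twist": [0,0,0],"fingers": 4}]}}

```text
t: 34.2
position: [0.5385, -0.1301, 0.0575]
ee_rot: [3.141, -0.001, -0.0]
contact_force: [0.9, -0.0, -2.8]
gripper_width: 0.056
gripper_force: 74.5
```

>>> {"op": "move_arm", "data": {"targets": [{"dp": [-1,0,3],"twist": [0,0,0],"fingers": 4},{"dp": [-2,2,6],"twist": [0,0,0],"fingers": 4},{"dp": [-3,6,7.5],"twist": [0,0,0],"fingers": 4},{"dp": [-4,10,7.5],"twist": [0,0,0],"fingers": 4},{"dp": [-5,14,7.5],"twist": [0,0,0],"fingers": 4},{"dp": [-6,18,7.5],"twist": [0,0,0],"fingers": 4},{"dp": [-7,22,7.5],"twist": [0,0,0],"fingers": 4},{"dp": [-7.9,26,7.5],"twist": [0,0,0],"fingers": 4},{"dp": [-7.9,30,7.5],"twist": [0,0,0],"fingers": 4},{"dp": [-7.9,34,7.5],"twist": [0,0,0],"fingers": 4}]}}

```text
t: 35.2
position: [0.4597, 0.212, 0.1328]
ee_rot: [-3.141, -0.002, 0.0]
contact_force: [0.9, 0.0, -2.7]
gripper_width: 0.056
gripper_force: 75.5
```

>>> {"op": "move_arm", "data": {"targets": [{"dp": [0,4,0],"twist": [0,0,0],"fingers": 4},{"dp": [0,8,0],"twist": [0,0,0],"fingers": 4},{"dp": [0,11,0],"twist": [0,0,0],"fingers": 4},{"dp": [0,13,0],"twist": [0,0,0],"fingers": 4},{"dp": [0,14.5,0],"twist": [0,0,0],"fingers": 4},{"dp": [0,14.5,-1.5],"twist": [0,0,0],"fingers": 4},{"dp": [0,14.5,-3],"twist": [0,0,0],"fingers": 4},{"dp": [0,14.5,-4.0],"twist": [0,0,0],"fingers": 4},{"dp": [0,14.5,-4.2],"twist": [0,0,0],"fingers": 4},{"dp": [0,14.5,-4.2],"twist": [0,0,0],"fingers": 4}]}}

```text
t: 36.2
position: [0.4589, 0.3535, 0.089]
ee_rot: [3.14, 0.002, -0.001]
contact_force: [0.0, -0.1, -2.1]
gripper_width: 0.0561
gripper_force: 75.6
```

>>> {"op": "move_arm", "data": {"targets": [{"dp": [0,0,-0.05],"twist": [0,0,0],"fingers": 4},{"dp": [0,0,-0.1],"twist": [0,0,0],"fingers": 4},{"dp": [0,0,-0.15],"twist": [0,0,0],"fingers": 4},{"dp": [0,0,-0.2],"twist": [0,0,0],"fingers": 4},{"dp": [0,0,-0.25],"twist": [0,0,0],"fingers": 4},{"dp": [0,0,-0.3],"twist": [0,0,0],"fingers": 4},{"dp": [0,0,-0.35],"twist": [0,0,0],"fingers": 4},{"dp": [0,0,-0.4],"twist": [0,0,0],"fingers": 4},{"dp": [0,0,-0.4],"twist": [0,0,0],"fingers": 4},{"dp": [0,0,-0.4],"twist": [0,0,0],"fingers": 4}]}}

```text
t: 37.2
position: [0.4595, 0.355, 0.0862]
ee_rot: [3.142, 0.0, -0.0]
contact_force: [-0.7, -0.0, -3.3]
gripper_width: 0.056
gripper_force: 75.6
```

>>> {"op": "move_arm", "data": {"targets": [{"dp": [0,0,-0.05],"twist": [0,0,0],"fingers": 4},{"dp": [0,0,-0.1],"twist": [0,0,0],"fingers": 4},{"dp": [0,0,-0.15],"twist": [0,0,0],"fingers": 4},{"dp": [0,0,-0.2],"twist": [0,0,0],"fingers": 4},{"dp": [0,0,-0.2],"twist": [0,0,0],"fingers": 4},{"dp": [0,0,-0.2],"twist": [0,0,0],"fingers": 4},{"dp": [0,0,-0.2],"twist": [0,0,0],"fingers": 4},{"dp": [0,0,-0.2],"twist": [0,0,0],"fingers": 4},{"dp": [0,0,-0.2],"twist": [0,0,0],"fingers": 4},{"dp": [0,0,-0.2],"twist": [0,0,0],"fingers": 4}]}}

```text
t: 38.2
position: [0.4596, 0.3551, 0.0861]
ee_rot: [-3.142, -0.0, -0.0]
contact_force: [-3.7, -2.4, 8.8]
gripper_width: 0.056
gripper_force: 76.7
```

Run:
```python
from h import *
im=r.capture('wrist'); s=r.get_state(); print(s['position'],s['contact_force'])
cv2.imwrite('pics/g4.png',cv2.resize(im[60:340,110:410],(600,560)))
```

```text
[0.45956542 0.35503627 0.08606361] [-4.47177831 -3.43977453  9.25615683]
```

View pics/g4.png

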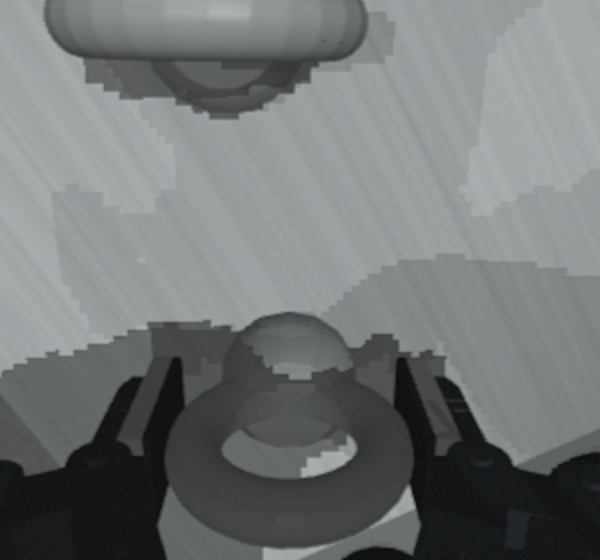

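The second nut rests upright on the platform (ring at (290,460)), with the first one well clear at (205,30). I'll release it and rise.

>>> {"op": "move_arm", "data": {"targets": [{"dp": [0,0,0.15],"twist": [0,0,0],"fingers": 4},{"dp": [0,0,0.15],"twist": [0,0,0],"fingers": 5.6},{"dp": [0,0,0.15],"twist": [0,0,0],"fingers": 6},{"dp": [0,0,0.15],"twist": [0,0,0],"fingers": 7},{"dp": [0,0,0.15],"twist": [0,0,0],"fingers": 8.5},{"dp": [0,0,0.15],"twist": [0,0,0],"fingers": 8.5},{"dp": [0,0,0.15],"twist": [0,0,0],"fingers": 8.5},{"dp": [0,0,2],"twist": [0,0,0],"fingers": 8.5},{"dp": [0,0,5],"twist": [0,0,0],"fingers": 8.5},{"dp": [0,0,9],"twist": [0,0,0],"fingers": 8.5}]}}

```text
t: 39.25
position: [0.4579, 0.3539, 0.1728]
ee_rot: [3.139, 0.004, -0.0]
contact_force: [0.9, 0.2, 0.6]
gripper_width: 0.0852
gripper_force: 0.0
```

>>> {"op": "move_arm", "data": {"targets": [{"dp": [-2,-2,3],"twist": [0,0,0],"fingers": 8.5},{"dp": [-4,-5,8],"twist": [0,0,0],"fingers": 8.5},{"dp": [-6,-7,12.5],"twist": [0,0,0],"fingers": 8.5},{"dp": [-6,-7,12.5],"twist": [0,0,0],"fingers": 8.5},{"dp": [-6,-7,12.5],"twist": [0,0,0],"fingers": 8.5},{"dp": [-6,-7,12.5],"twist": [0,0,0],"fingers": 8.5},{"dp": [-6,-7,12.5],"twist": [0,0,0],"fingers": 8.5},{"dp": [-6,-7,12.5],"twist": [0,0,0],"fingers": 8.5},{"dp": [-6,-7,12.5],"twist": [0,0,0],"fingers": 8.5},{"dp": [-6,-7,12.5],"twist": [0,0,0],"fingers": 8.5}]}}

```text
t: 40.25
position: [0.3994, 0.285, 0.2982]
ee_rot: [3.141, 0.002, 0.0]
contact_force: [1.1, 0.2, 0.3]
gripper_width: 0.0848
gripper_force: 0.0
```

```bash
python3 look.py w7 nut1 key_zero_top key_add_top key_print_top
python3 - <<'E'
from h import *
import pickle
np.set_printoptions(precision=4,suppress=True)
a=pickle.load(open('w7.pkl','rb'))
for l in a:
  if l!='c':
    for p,k in a[l]: print(l,p,k,atz('wrist',p,.075 if l=='nut1' else .06,a['c']))
r.capture('top')
for p in r.pinpoint('top','nut1'): print('top',p['centre'],p['conf'],atz('top',p['centre'],.075))
# white key blobs in wrist picture
im=cv2.imread('pics/w7.png'); m=cv2.inRange(im,(150,150,150),(255,255,255))
n,_,st,ce=cv2.connectedComponentsWithStats(m)
for i in range(1,n):
    if 200<st[i,4]<3000: print(st[i],ce[i],atz('wrist',ce[i]/1.5625,.06,a['c']))
E
```

```text
nut1 [([176.3, 20.6], 0.87), ([191.0, 66.0], 0.61), ([198.1, 109.0], 0.56)]
key_zero_top [([228.2, 197.3], 0.7)]
key_add_top [([257.3, 177.0], 0.56)]
key_print_top [([286.1, 163.4], 0.76)]
40.5 [0.3995 0.285  0.2992] [ 3.142  0.    -0.   ]
nut1 [176.3  20.6] 0.87 [0.5514 0.3708 0.075 ]
nut1 [191.  66.] 0.61 [0.5054 0.358  0.075 ]
nut1 [198.1 109. ] 0.56 [0.4578 0.3528 0.075 ]
key_zero_top [228.2 197.3] 0.7 [0.3391 0.3216 0.06  ]
key_add_top [257.3 177. ] 0.56 [0.3682 0.2817 0.06  ]
key_print_top [286.1 163.4] 0.76 [0.387  0.2437 0.06  ]
top [120.5, 197.4] 0.69 [0.5563 0.3796 0.075 ]
top [125.3, 231.9] 0.61 [0.4584 0.3624 0.075 ]
top [287.6, 150.0] 0.59 [ 0.6927 -0.0967  0.075 ]
top [315.1, 135.8] 0.53 [ 0.7349 -0.1774  0.075 ]
top [269.8, 115.8] 0.49 [ 0.7955 -0.0462  0.075 ]
top [261.2, 143.4] 0.48 [ 0.7126 -0.0205  0.075 ]
[ 316    0   54   92 1697] [345.0183  46.749 ] [0.5446 0.324  0.06  ]
[307  47  47  45 837] [327.3094  65.4074] [0.5322 0.3376 0.06  ]
[ 241   55   80   85 2588] [289.4811  98.5325] [0.5095 0.3675 0.06  ]
[213  99  52  67 406] [243.7069 141.9655] [0.4782 0.4056 0.06  ]
[234  99  43  57 469] [259.3433 130.8252] [0.4864 0.3926 0.06  ]
[587 127  31  43 954] [601.8155 148.4078] [0.4732 0.1252 0.06  ]
[163 133 106 152 412] [218.1262 212.8277] [0.423  0.4326 0.06  ]
[249 224  38  54 280] [269.7857 254.8286] [0.3875 0.3935 0.06  ]
[438 245  24  24 452] [449.4447 256.3761] [0.3861 0.2416 0.06  ]
[391 270  24  23 359] [403.5599 279.3983] [0.3657 0.2803 0.06  ]
[ 474  271   58  130 1535] [486.5336 352.2189] [0.2963 0.2046 0.06  ]
[732 374  68  12 580] [767.15 379.9 ] [ 0.2675 -0.0582  0.06  ]
[559 384  61  12 514] [588.5097 389.4202] [0.2576 0.1066 0.06  ]
```

Both nuts stand on the platform, and the wrist and top views agree to within a centimetre. Next I press add at (0.366, 0.281).

>>> {"op": "move_arm", "data": {"targets": [{"dp": [-1.5,-0.2,-4],"twist": [0,0,0],"fingers": 0},{"dp": [-3.3,-0.4,-8],"twist": [0,0,0],"fingers": 0},{"dp": [-3.3,-0.4,-12],"twist": [0,0,0],"fingers": 0},{"dp": [-3.3,-0.4,-16],"twist": [0,0,0],"fingers": 0},{"dp": [-3.3,-0.4,-19],"twist": [0,0,0],"fingers": 0},{"dp": [-3.3,-0.4,-21.4],"twist": [0,0,0],"fingers": 0},{"dp": [-3.3,-0.4,-21.4],"twist": [0,0,0],"fingers": 0},{"dp": [-3.3,-0.4,-21.4],"twist": [0,0,0],"fingers": 0},{"dp": [-3.3,-0.4,-21.4],"twist": [0,0,0],"fingers": 0},{"dp": [-3.3,-0.4,-21.4],"twist": [0,0,0],"fingers": 0}]}}

```text
t: 41.6
position: [0.3679, 0.282, 0.0873]
ee_rot: [-3.139, -0.003, -0.0]
contact_force: [-0.2, -0.1, -1.2]
gripper_width: -0.0
gripper_force: 0.0
```

>>> {"op": "move_arm", "data": {"targets": [{"dp": [0,0,-0.8],"twist": [0,0,0],"fingers": 0},{"dp": [0,0,-1.6],"twist": [0,0,0],"fingers": 0},{"dp": [0,0,-2.1],"twist": [0,0,0],"fingers": 0},{"dp": [0,0,-2.5],"twist": [0,0,0],"fingers": 0},{"dp": [0,0,-2.8],"twist": [0,0,0],"fingers": 0},{"dp": [0,0,-2.85],"twist": [0,0,0],"fingers": 0},{"dp": [0,0,-2.9],"twist": [0,0,0],"fingers": 0},{"dp": [0,0,-2.9],"twist": [0,0,0],"fingers": 0},{"dp": [0,0,-2.9],"twist": [0,0,0],"fingers": 0},{"dp": [0,0,-2.9],"twist": [0,0,0],"fingers": 0}]}}

```text
t: 42.6
position: [0.3661, 0.2807, 0.0578]
ee_rot: [3.141, 0.001, -0.0]
contact_force: [-6.1, -4.6, 16.6]
gripper_width: 0.0
gripper_force: 8.2
```

The add key is down on its stop, at the same stop height as zero. Next is print.

>>> {"op": "move_arm", "data": {"targets": [{"dp": [0,0,0],"twist": [0,0,0],"fingers": 0},{"dp": [0,0,1],"twist": [0,0,0],"fingers": 0},{"dp": [0,0,3],"twist": [0,0,0],"fingers": 0},{"dp": [1,-1.9,3],"twist": [0,0,0],"fingers": 0},{"dp": [2.1,-3.8,3],"twist": [0,0,0],"fingers": 0},{"dp": [2.1,-3.8,3],"twist": [0,0,0],"fingers": 0},{"dp": [2.1,-3.8,3],"twist": [0,0,0],"fingers": 0},{"dp": [2.1,-3.8,2.0],"twist": [0,0,0],"fingers": 0},{"dp": [2.1,-3.8,1.5],"twist": [0,0,0],"fingers": 0},{"dp": [2.1,-3.8,1.5],"twist": [0,0,0],"fingers": 0}]}}

```text
t: 43.6
position: [0.386, 0.2428, 0.0696]
ee_rot: [3.14, 0.003, 0.001]
contact_force: [-0.4, 1.3, -0.3]
gripper_width: -0.0001
gripper_force: 0.0
```

>>> {"op": "move_arm", "data": {"targets": [{"dp": [0,0,-0.5],"twist": [0,0,0],"fingers": 0},{"dp": [0,0,-0.9],"twist": [0,0,0],"fingers": 0},{"dp": [0,0,-1.2],"twist": [0,0,0],"fingers": 0},{"dp": [0,0,-1.4],"twist": [0,0,0],"fingers": 0},{"dp": [0,0,-1.5],"twist": [0,0,0],"fingers": 0},{"dp": [0,0,-1.5],"twist": [0,0,0],"fingers": 0},{"dp": [0,0,-1.5],"twist": [0,0,0],"fingers": 0},{"dp": [0,0,-1.5],"twist": [0,0,0],"fingers": 0},{"dp": [0,0,-1.5],"twist": [0,0,0],"fingers": 0},{"dp": [0,0,-1.5],"twist": [0,0,0],"fingers": 0}]}}

```text
t: 44.6
position: [0.3875, 0.2433, 0.0578]
ee_rot: [-3.141, 0.0, -0.0]
contact_force: [-5.7, -1.0, 13.6]
gripper_width: -0.0001
gripper_force: 6.8
```

>>> {"op": "move_arm", "data": {"targets": [{"dp": [0,0,3],"twist": [0,0,0],"fingers": 0},{"dp": [0,0,7],"twist": [0,0,0],"fingers": 0},{"dp": [0,0,11],"twist": [0,0,0],"fingers": 4},{"dp": [0.5,3,15],"twist": [0,0,0],"fingers": 8.5},{"dp": [1,6,19],"twist": [0,0,0],"fingers": 8.5},{"dp": [1.3,8.7,22.4],"twist": [0,0,0],"fingers": 8.5},{"dp": [1.3,8.7,22.4],"twist": [0,0,0],"fingers": 8.5},{"dp": [1.3,8.7,22.4],"twist": [0,0,0],"fingers": 8.5},{"dp": [1.3,8.7,22.4],"twist": [0,0,0],"fingers": 8.5},{"dp": [1.3,8.7,22.4],"twist": [0,0,0],"fingers": 8.5}]}}

```text
t: 45.6
position: [0.3995, 0.3286, 0.2781]
ee_rot: [3.139, 0.003, -0.001]
contact_force: [-0.1, -0.3, 0.9]
gripper_width: 0.0854
gripper_force: 0.0
```

```bash
cat > chk.py <<'E'
import sys,pickle,subprocess
from h import *
np.set_printoptions(precision=4,suppress=True)
z=float(sys.argv[1]); c=r.calibration('wrist'); im=r.capture('wrist'); cv2.imwrite('pics/last.png',im)
for p in r.pinpoint('wrist','nut1'): print('wrist nut',p['centre'],round(p['conf'],2),atz('wrist',p['centre'],z,c))
for p in r.outline_of('wrist','nut1'):
    m=p['pixels']; ys,xs=np.nonzero(m); R=cv2.minAreaRect(np.c_[xs,ys].astype(np.float32)); print(' outline',round(p['conf'],2),R,m.sum())
t=r.capture('top'); cv2.imwrite('pics/lasttop.png',t)
for p in r.pinpoint('top','nut1'): print('top nut',p['centre'],round(p['conf'],2),atz('top',p['centre'],z))
for p in r.outline_of('top','tray')[:2]:
    m=p['pixels'].astype(np.uint8); ys,xs=np.nonzero(m)
    P=np.array([atz('top',(x,y),.04)[:2] for x,y in zip(xs[::3],ys[::3])])
    R=cv2.minAreaRect((P*1000).astype(np.float32)); print('tray',round(p['conf'],2),R)
E
python3 chk.py .075
```

```text
wrist nut [230.4, 110.0] 0.98 [0.4581 0.3559 0.075 ]
wrist nut [215.8, 17.7] 0.8 [0.5503 0.3684 0.075 ]
 outline 0.82 ((227.2000274658203, 112.40000915527344), (34.882659912109375, 52.771202087402344), 63.43495178222656) 1291
 outline 0.81 ((208.5, 18.5), (37.0, 63.0), 90.0) 1708
top nut [289.9, 147.4] 0.73 [ 0.7004 -0.1035  0.075 ]
top nut [261.1, 145.7] 0.73 [ 0.7057 -0.0202  0.075 ]
top nut [269.3, 114.4] 0.68 [ 0.7998 -0.0448  0.075 ]
top nut [120.9, 199.2] 0.56 [0.5511 0.3782 0.075 ]
top nut [370.0, 229.2] 0.51 [ 0.4623 -0.3263  0.075 ]
top nut [316.1, 137.4] 0.5 [ 0.73   -0.1802  0.075 ]
top nut [128.3, 232.6] 0.44 [0.4564 0.3539 0.075 ]
tray 0.82 ((466.178955078125, -344.1670227050781), (197.64141845703125, 245.184326171875), 64.21005249023438)
```

Add and print were both bottomed in order, and the nuts are unmoved. The tray is centred at (0.466, -0.344) with its long axis at -26°. Now I fetch the nearer nut from the platform.

>>> {"op": "move_arm", "data": {"targets": [{"dp": [3,1.3,-3],"twist": [0,0,0],"fingers": 8.5},{"dp": [5.95,2.5,-6],"twist": [0,0,0],"fingers": 8.5},{"dp": [5.95,2.5,-9],"twist": [0,0,0],"fingers": 8.5},{"dp": [5.95,2.5,-11],"twist": [0,0,0],"fingers": 8.5},{"dp": [5.95,2.5,-13],"twist": [0,0,0],"fingers": 8.5},{"dp": [5.95,2.5,-15],"twist": [0,0,0],"fingers": 8.5},{"dp": [5.95,2.5,-17],"twist": [0,0,0],"fingers": 8.5},{"dp": [5.95,2.5,-19],"twist": [0,0,0],"fingers": 8.5},{"dp": [5.95,2.5,-19.5],"twist": [0,0,0],"fingers": 8.5},{"dp": [5.95,2.5,-19.5],"twist": [0,0,0],"fingers": 8.5}]}}

```text
t: 46.9
position: [0.4593, 0.3544, 0.0842]
ee_rot: [3.14, 0.002, -0.0]
contact_force: [0.8, -0.6, 1.0]
gripper_width: 0.0849
gripper_force: 0.0
```

>>> {"op": "move_arm", "data": {"squeeze": 70, "targets": [{"dp": [0,0,0],"twist": [0,0,0],"fingers": 7},{"dp": [0,0,0],"twist": [0,0,0],"fingers": 6.2},{"dp": [0,0,0],"twist": [0,0,0],"fingers": 5.5},{"dp": [0,0,0],"twist": [0,0,0],"fingers": 4},{"dp": [0,0,0],"twist": [0,0,0],"fingers": 4},{"dp": [0,0,0],"twist": [0,0,0],"fingers": 4},{"dp": [0,0,0],"twist": [0,0,0],"fingers": 4},{"dp": [0,0,0],"twist": [0,0,0],"fingers": 4},{"dp": [0,0,0],"twist": [0,0,0],"fingers": 4},{"dp": [0,0,0],"twist": [0,0,0],"fingers": 4}]}}

```text
t: 47.9
position: [0.461, 0.3556, 0.0872]
ee_rot: [-3.14, -0.002, -0.0]
contact_force: [-0.5, -1.3, 7.1]
gripper_width: 0.0557
gripper_force: 72.7
```

>>> {"op": "move_arm", "data": {"targets": [{"dp": [0,0,1],"twist": [0,0,0],"fingers": 4},{"dp": [0,0,3],"twist": [0,0,0],"fingers": 4},{"dp": [0,0,5],"twist": [0,0,0],"fingers": 4},{"dp": [0,0,5],"twist": [0,0,0],"fingers": 4},{"dp": [0,0,5],"twist": [0,0,0],"fingers": 4},{"dp": [0,0,5],"twist": [0,0,0],"fingers": 4},{"dp": [0,0,5],"twist": [0,0,0],"fingers": 4},{"dp": [0,0,5],"twist": [0,0,0],"fingers": 4},{"dp": [0,0,5],"twist": [0,0,0],"fingers": 4},{"dp": [0,0,5],"twist": [0,0,0],"fingers": 4}]}}

```text
t: 48.9
position: [0.4599, 0.3549, 0.1349]
ee_rot: [3.141, 0.001, -0.0]
contact_force: [-0.5, 0.4, -3.0]
gripper_width: 0.0561
gripper_force: 74.7
```

>>> {"op": "move_arm", "data": {"targets": [{"dp": [0.3,-3,0],"twist": [0,0,0],"fingers": 4},{"dp": [0.6,-7,0],"twist": [0,0,0],"fingers": 4},{"dp": [1,-11,0],"twist": [0,0,0],"fingers": 4},{"dp": [1.3,-15,0],"twist": [0,0,0],"fingers": 4},{"dp": [1.6,-19,0],"twist": [0,0,0],"fingers": 4},{"dp": [2,-23,0],"twist": [0,0,0],"fingers": 4},{"dp": [2.3,-27,0],"twist": [0,0,0],"fingers": 4},{"dp": [2.6,-31,0],"twist": [0,0,0],"fingers": 4},{"dp": [3,-35,0],"twist": [0,0,0],"fingers": 4},{"dp": [3.3,-39,0],"twist": [0,0,0],"fingers": 4}]}}

```text
t: 49.9
position: [0.4932, -0.0367, 0.1356]
ee_rot: [3.142, -0.001, -0.0]
contact_force: [1.7, 0.8, -3.3]
gripper_width: 0.0559
gripper_force: 75.0
```

>>> {"op": "move_arm", "data": {"targets": [{"dp": [0.2,-4,0],"twist": [0,0,0],"fingers": 4},{"dp": [0.4,-8,0],"twist": [0,0,0],"fingers": 4},{"dp": [0.6,-12,0],"twist": [0,0,0],"fingers": 4},{"dp": [0.7,-16,0],"twist": [0,0,0],"fingers": 4},{"dp": [0.8,-20,0],"twist": [0,0,0],"fingers": 4},{"dp": [0.8,-20,0],"twist": [0,0,0],"fingers": 4},{"dp": [0.8,-20,0],"twist": [0,0,0],"fingers": 4},{"dp": [0.8,-20,0],"twist": [0,0,0],"fingers": 4},{"dp": [0.8,-20,0],"twist": [0,0,0],"fingers": 4},{"dp": [0.8,-20,0],"twist": [0,0,0],"fingers": 4}]}}

```text
t: 50.9
position: [0.501, -0.2338, 0.1352]
ee_rot: [-3.141, 0.0, 0.001]
contact_force: [0.8, -0.6, -3.5]
gripper_width: 0.0558
gripper_force: 75.4
```

```bash
python3 chk.py .075|grep -v wrist
```

```text
outline 0.69 ((250.620849609375, 283.40045166015625), (114.97504425048828, 113.51702117919922), 54.323585510253906) 9081
 outline 0.4 ((99.89163970947266, 195.69534301757812), (201.3232421875, 55.1738395690918), 65.88897705078125) 5012
top nut [315.4, 137.2] 0.66 [ 0.7307 -0.1782  0.075 ]
top nut [270.4, 116.4] 0.64 [ 0.7937 -0.0479  0.075 ]
top nut [261.0, 145.4] 0.63 [ 0.7066 -0.0199  0.075 ]
top nut [369.6, 228.9] 0.56 [ 0.4631 -0.3252  0.075 ]
top nut [124.3, 199.9] 0.54 [0.549  0.3686 0.075 ]
top nut [292.7, 149.2] 0.5 [ 0.695  -0.1116  0.075 ]
tray 0.65 ((466.3423156738281, -346.0979309082031), (191.2805938720703, 235.41326904296875), 63.82344055175781)
```

Tray unmoved. I'll move over (0.506, -0.364) and lower the nut.

>>> {"op": "move_arm", "data": {"targets": [{"dp": [0.2,-4,0],"twist": [0,0,0],"fingers": 4},{"dp": [0.4,-8,0],"twist": [0,0,0],"fingers": 4},{"dp": [0.5,-11,0],"twist": [0,0,0],"fingers": 4},{"dp": [0.5,-13,-1],"twist": [0,0,0],"fingers": 4},{"dp": [0.5,-13,-4],"twist": [0,0,0],"fingers": 4},{"dp": [0.5,-13,-7],"twist": [0,0,0],"fingers": 4},{"dp": [0.5,-13,-9],"twist": [0,0,0],"fingers": 4},{"dp": [0.5,-13,-10.5],"twist": [0,0,0],"fingers": 4},{"dp": [0.5,-13,-11],"twist": [0,0,0],"fingers": 4},{"dp": [0.5,-13,-11],"twist": [0,0,0],"fingers": 4}]}}

```text
t: 52.2
position: [0.5058, -0.3647, 0.0247]
ee_rot: [-3.141, 0.001, -0.0]
contact_force: [-1.5, 0.2, -2.7]
gripper_width: 0.056
gripper_force: 75.8
```

>>> {"op": "move_arm", "data": {"targets": [{"dp": [0,0,-0.1],"twist": [0,0,0],"fingers": 4},{"dp": [0,0,-0.15],"twist": [0,0,0],"fingers": 4},{"dp": [0,0,-0.2],"twist": [0,0,0],"fingers": 4},{"dp": [0,0,-0.25],"twist": [0,0,0],"fingers": 4},{"dp": [0,0,-0.3],"twist": [0,0,0],"fingers": 4},{"dp": [0,0,-0.35],"twist": [0,0,0],"fingers": 4},{"dp": [0,0,-0.4],"twist": [0,0,0],"fingers": 4},{"dp": [0,0,-0.4],"twist": [0,0,0],"fingers": 4},{"dp": [0,0,-0.4],"twist": [0,0,0],"fingers": 4},{"dp": [0,0,-0.4],"twist": [0,0,0],"fingers": 4}]}}

```text
t: 53.2
position: [0.506, -0.365, 0.0212]
ee_rot: [-3.142, 0.0, -0.0]
contact_force: [-0.6, 0.1, -2.8]
gripper_width: 0.056
gripper_force: 75.8
```

>>> {"op": "move_arm", "data": {"targets": [{"dp": [0,0,-0.05],"twist": [0,0,0],"fingers": 4},{"dp": [0,0,-0.1],"twist": [0,0,0],"fingers": 4},{"dp": [0,0,-0.15],"twist": [0,0,0],"fingers": 4},{"dp": [0,0,-0.2],"twist": [0,0,0],"fingers": 4},{"dp": [0,0,-0.25],"twist": [0,0,0],"fingers": 4},{"dp": [0,0,-0.25],"twist": [0,0,0],"fingers": 4},{"dp": [0,0,-0.25],"twist": [0,0,0],"fingers": 4},{"dp": [0,0,-0.25],"twist": [0,0,0],"fingers": 4},{"dp": [0,0,-0.25],"twist": [0,0,0],"fingers": 4},{"dp": [0,0,-0.25],"twist": [0,0,0],"fingers": 4}]}}

```text
t: 54.2
position: [0.506, -0.3651, 0.0203]
ee_rot: [3.142, 0.0, -0.0]
contact_force: [-4.3, 3.0, 8.5]
gripper_width: 0.0559
gripper_force: 76.7
```

Touchdown at the expected floor height. Release, open and rise.

>>> {"op": "move_arm", "data": {"targets": [{"dp": [0,0,0.15],"twist": [0,0,0],"fingers": 4},{"dp": [0,0,0.15],"twist": [0,0,0],"fingers": 5.6},{"dp": [0,0,0.15],"twist": [0,0,0],"fingers": 6},{"dp": [0,0,0.15],"twist": [0,0,0],"fingers": 7},{"dp": [0,0,0.15],"twist": [0,0,0],"fingers": 8},{"dp": [0,0,0.15],"twist": [0,0,0],"fingers": 8},{"dp": [0,0,0.15],"twist": [0,0,0],"fingers": 8},{"dp": [0,0,2],"twist": [0,0,0],"fingers": 8},{"dp": [0,0,5],"twist": [0,0,0],"fingers": 8},{"dp": [0,0,9],"twist": [0,0,0],"fingers": 8}]}}

```text
t: 55.2
position: [0.5043, -0.3637, 0.1073]
ee_rot: [-3.138, 0.004, -0.0]
contact_force: [0.3, -0.4, 0.0]
gripper_width: 0.08
gripper_force: 0.0
```

>>> {"op": "move_arm", "data": {"targets": [{"dp": [0,3,4],"twist": [0,0,0],"fingers": 8.5},{"dp": [0,7,8],"twist": [0,0,0],"fingers": 8.5},{"dp": [0,11,11],"twist": [0,0,0],"fingers": 8.5},{"dp": [0,15,14],"twist": [0,0,0],"fingers": 8.5},{"dp": [0,20,16],"twist": [0,0,0],"fingers": 8.5},{"dp": [0,25,16],"twist": [0,0,0],"fingers": 8.5},{"dp": [0,30,16],"twist": [0,0,0],"fingers": 8.5},{"dp": [0,35,16],"twist": [0,0,0],"fingers": 8.5},{"dp": [0,40,16],"twist": [0,0,0],"fingers": 8.5},{"dp": [0,45,16],"twist": [0,0,0],"fingers": 8.5}]}}

```text
t: 56.2
position: [0.5056, 0.0775, 0.2692]
ee_rot: [-3.142, -0.001, -0.0]
contact_force: [0.6, 0.9, -0.3]
gripper_width: 0.085
gripper_force: 0.0
```

>>> {"op": "move_arm", "data": {"targets": [{"dp": [-0.5,5,0],"twist": [0,0,0],"fingers": 8.5},{"dp": [-1,10,0],"twist": [0,0,0],"fingers": 8.5},{"dp": [-1,15,0],"twist": [0,0,0],"fingers": 8.5},{"dp": [-1,20,0],"twist": [0,0,0],"fingers": 8.5},{"dp": [-1,24,0],"twist": [0,0,0],"fingers": 8.5},{"dp": [-1,28,0],"twist": [0,0,0],"fingers": 8.5},{"dp": [-1,28,0],"twist": [0,0,0],"fingers": 8.5},{"dp": [-1,28,0],"twist": [0,0,0],"fingers": 8.5},{"dp": [-1,28,0],"twist": [0,0,0],"fingers": 8.5},{"dp": [-1,28,0],"twist": [0,0,0],"fingers": 8.5}]}}

```text
t: 57.2
position: [0.4962, 0.3542, 0.2689]
ee_rot: [3.141, -0.0, -0.002]
contact_force: [-0.7, 0.2, -0.8]
gripper_width: 0.0849
gripper_force: 0.0
```

```bash
python3 chk.py .075; python3 -c "
from h import *
c=r.calibration('top');print(proj('top',[.506,-.365,.008]),proj('top',[.506,-.365,.072])); s=r.get_state(); print(s['position'])"
```

```text
wrist nut [216.6, 109.4] 0.83 [0.5568 0.3964 0.075 ]
 outline 0.62 ((211.41041564941406, 114.348388671875), (36.78504180908203, 52.633914947509766), 59.4207763671875) 1386
top nut [318.3, 134.7] 0.67 [ 0.7381 -0.1868  0.075 ]
top nut [259.6, 144.9] 0.65 [ 0.7081 -0.0158  0.075 ]
top nut [269.9, 116.7] 0.61 [ 0.7928 -0.0465  0.075 ]
top nut [112.2, 197.9] 0.56 [0.5549 0.4029 0.075 ]
top nut [376.0, 220.3] 0.55 [ 0.4874 -0.3444  0.075 ]
top nut [291.3, 149.0] 0.52 [ 0.6956 -0.1075  0.075 ]
tray 0.95 ((466.32305908203125, -344.8867492675781), (193.95286560058594, 242.7317657470703), 64.07462310791016)
tray 0.59 ((339.60382080078125, 323.7183532714844), (20.563512802124023, 16.06309700012207), 63.72148895263672)
[np.float64(376.979697534415), np.float64(216.25102266937222)] [np.float64(382.66588498966615), np.float64(213.8610899540583)]
[0.49617419 0.35498505 0.26897485]
```

The network puts the platform nut about 26 mm further in +y, so it was knocked aside. I'll fit a silhouette model of position and yaw to its outline before gripping.

```bash
cat > fit.py <<'E'
import sys
from h import *
from scipy.optimize import minimize
np.set_printoptions(precision=4,suppress=True)
u,v=np.meshgrid(np.linspace(0,2*np.pi,60),np.linspace(0,2*np.pi,16)); R=22.5+6.5*np.cos(v)
ring=np.c_[(6.5*np.sin(v)).ravel(),(R*np.cos(u)).ravel(),(35+R*np.sin(u)).ravel()]
h,a=np.meshgrid([0,12],np.linspace(0,2*np.pi,40)); col=np.c_[(19*np.cos(a)).ravel(),(19*np.sin(a)).ravel(),h.ravel()]
def sil(x,y,yaw,z,f,cx,cy,T,S=2):
    c,s=np.cos(yaw),np.sin(yaw); Rz=np.array([[c,-s,0],[s,c,0],[0,0,1]]); m=np.zeros((384*S,512*S),np.uint8)
    def P(q):
        w=(q/1000)@Rz.T+[x,y,z]; k=(w-T[:3,3])@T[:3,:3]; return np.c_[f*k[:,0]/k[:,2]+cx,f*k[:,1]/k[:,2]+cy]*S
    cv2.fillConvexPoly(m,cv2.convexHull(P(col).astype(np.float32)).astype(np.int32),255)
    p=P(ring).reshape(16,60,2)
    for i in range(60):
        q=np.r_[p[:,i],p[:,(i+1)%60]]; cv2.fillConvexPoly(m,cv2.convexHull(q.astype(np.float32)).astype(np.int32),255)
    return cv2.resize(m,(512,384),interpolation=cv2.INTER_AREA)/255.
cam,z,x0,y0=sys.argv[1],*map(float,sys.argv[2:5])
k=K(r.calibration(cam)); im=r.capture(cam); best=None
for d in r.outline_of(cam,'nut1'):
    q=atz(cam,d['centre'],z+.03)
    if np.hypot(q[0]-x0,q[1]-y0)<.05: best=d; break
m=best['pixels'].astype(float); res=[]
for yaw in np.radians(np.arange(-90,90,15)):
    g=lambda p:(lambda s:1-np.minimum(s,m).sum()/np.maximum(s,m).sum())(sil(p[0],p[1],p[2]*10,z,*k))
    o=minimize(g,[x0,y0,yaw/10],method='Nelder-Mead',options=dict(initial_simplex=[[x0,y0,yaw/10],[x0+.005,y0,yaw/10],[x0,y0+.005,yaw/10],[x0,y0,yaw/10+.02]],maxfev=80)); res.append((1-o.fun,o.x[:2].round(4),np.degrees(o.x[2]*10).round(1)))
for t in sorted(res,key=lambda t:-t[0])[:4]: print(*t)
E
python3 fit.py wrist .075 .557 .397
```

```text
0.9430455435411383 [0.5547 0.3958] 0.4
0.943037675452136 [0.5546 0.3959] 0.1
0.9425267863596685 [0.5546 0.396 ] -0.1
0.9416579124354549 [0.5547 0.3961] -0.7
```

The fit is sharp (IoU 0.94): the nut stands upright at (0.5547, 0.396) with yaw 0. Grip it there.

>>> {"op": "move_arm", "data": {"targets": [{"dp": [2,2,-2],"twist": [0,0,0],"fingers": 8.5},{"dp": [5.85,4.1,-5],"twist": [0,0,0],"fingers": 8.5},{"dp": [5.85,4.1,-8],"twist": [0,0,0],"fingers": 8.5},{"dp": [5.85,4.1,-10],"twist": [0,0,0],"fingers": 8.5},{"dp": [5.85,4.1,-12],"twist": [0,0,0],"fingers": 8.5},{"dp": [5.85,4.1,-14],"twist": [0,0,0],"fingers": 8.5},{"dp": [5.85,4.1,-16],"twist": [0,0,0],"fingers": 8.5},{"dp": [5.85,4.1,-18],"twist": [0,0,0],"fingers": 8.5},{"dp": [5.85,4.1,-18.5],"twist": [0,0,0],"fingers": 8.5},{"dp": [5.85,4.1,-18.5],"twist": [0,0,0],"fingers": 8.5}]}}

```text
t: 58.6
position: [0.5537, 0.396, 0.0825]
ee_rot: [3.14, 0.002, -0.0]
contact_force: [0.8, -0.3, -0.1]
gripper_width: 0.0853
gripper_force: 0.0
```

>>> {"op": "move_arm", "data": {"squeeze": 70, "targets": [{"dp": [0,0,0],"twist": [0,0,0],"fingers": 7},{"dp": [0,0,0],"twist": [0,0,0],"fingers": 6.2},{"dp": [0,0,0],"twist": [0,0,0],"fingers": 5.5},{"dp": [0,0,0],"twist": [0,0,0],"fingers": 4},{"dp": [0,0,0],"twist": [0,0,0],"fingers": 4},{"dp": [0,0,0],"twist": [0,0,0],"fingers": 4},{"dp": [0,0,0],"twist": [0,0,0],"fingers": 4},{"dp": [0,0,0],"twist": [0,0,0],"fingers": 4},{"dp": [0,0,0],"twist": [0,0,0],"fingers": 4},{"dp": [0,0,0],"twist": [0,0,0],"fingers": 4}]}}

```text
t: 59.6
position: [0.5556, 0.397, 0.086]
ee_rot: [-3.14, -0.003, -0.0]
contact_force: [-0.5, -1.3, 5.8]
gripper_width: 0.0559
gripper_force: 72.8
```

>>> {"op": "move_arm", "data": {"targets": [{"dp": [0,0,1],"twist": [0,0,0],"fingers": 4},{"dp": [0,0,3],"twist": [0,0,0],"fingers": 4},{"dp": [0,0,5],"twist": [0,0,0],"fingers": 4},{"dp": [0,0,5],"twist": [0,0,0],"fingers": 4},{"dp": [0,0,5],"twist": [0,0,0],"fingers": 4},{"dp": [0,0,5],"twist": [0,0,0],"fingers": 4},{"dp": [0,0,5],"twist": [0,0,0],"fingers": 4},{"dp": [0,0,5],"twist": [0,0,0],"fingers": 4},{"dp": [0,0,5],"twist": [0,0,0],"fingers": 4},{"dp": [0,0,5],"twist": [0,0,0],"fingers": 4}]}}

```text
t: 60.6
position: [0.5544, 0.3965, 0.1334]
ee_rot: [3.141, 0.0, -0.0]
contact_force: [1.2, -0.3, -4.5]
gripper_width: 0.0558
gripper_force: 74.8
```

>>> {"op": "move_arm", "data": {"targets": [{"dp": [-1.5,-3,0],"twist": [0,0,0],"fingers": 4},{"dp": [-3,-7,0],"twist": [0,0,0],"fingers": 4},{"dp": [-4.5,-11,0],"twist": [0,0,0],"fingers": 4},{"dp": [-6,-15,0],"twist": [0,0,0],"fingers": 4},{"dp": [-7,-19,0],"twist": [0,0,0],"fingers": 4},{"dp": [-8,-23,0],"twist": [0,0,0],"fingers": 4},{"dp": [-8.5,-27,0],"twist": [0,0,0],"fingers": 4},{"dp": [-9,-31,0],"twist": [0,0,0],"fingers": 4},{"dp": [-9.5,-35,0],"twist": [0,0,0],"fingers": 4},{"dp": [-10,-39,0],"twist": [0,0,0],"fingers": 4}]}}

```text
t: 61.6
position: [0.4543, 0.0051, 0.1343]
ee_rot: [3.142, -0.001, 0.0]
contact_force: [0.8, -0.4, -3.9]
gripper_width: 0.0561
gripper_force: 75.1
```

>>> {"op": "move_arm", "data": {"targets": [{"dp": [-0.5,-4,0],"twist": [0,0,0],"fingers": 4},{"dp": [-1,-8,0],"twist": [0,0,0],"fingers": 4},{"dp": [-1.5,-11,0],"twist": [0,0,0],"fingers": 4},{"dp": [-2,-14,0],"twist": [0,0,0],"fingers": 4},{"dp": [-2.4,-16,0],"twist": [0,0,0],"fingers": 4},{"dp": [-2.4,-17,0],"twist": [0,0,0],"fingers": 4},{"dp": [-2.4,-17,0],"twist": [0,0,0],"fingers": 4},{"dp": [-2.4,-17,0],"twist": [0,0,0],"fingers": 4},{"dp": [-2.4,-17,0],"twist": [0,0,0],"fingers": 4},{"dp": [-2.4,-17,0],"twist": [0,0,0],"fingers": 4}]}}

```text
t: 62.6
position: [0.4306, -0.1625, 0.1337]
ee_rot: [-3.141, 0.0, 0.001]
contact_force: [0.2, 0.0, -3.8]
gripper_width: 0.0561
gripper_force: 75.2
```

```bash
python3 chk.py .01; python3 fit.py top .008 .506 -.365
```

```text
wrist nut [489.1, 100.9] 0.8 [ 0.5035 -0.3643  0.01  ]
wrist nut [169.4, 129.4] 0.53 [ 0.479  -0.0858  0.01  ]
 outline 0.91 ((489.0, 102.0), (46.0, 44.0), 90.0) 1747
 outline 0.67 ((250.62753295898438, 279.1107177734375), (117.5597915649414, 114.61055755615234), 55.00797653198242) 9532
top nut [256.7, 143.4] 0.76 [ 0.7298 -0.0079  0.01  ]
top nut [319.0, 136.7] 0.59 [ 0.7502 -0.1979  0.01  ]
top nut [290.8, 147.8] 0.52 [ 0.7157 -0.1113  0.01  ]
top nut [375.8, 219.5] 0.5 [ 0.4961 -0.3605  0.01  ]
top nut [269.4, 114.3] 0.47 [ 0.8214 -0.0473  0.01  ]
tray 0.61 ((465.70574951171875, -344.531494140625), (195.08213806152344, 241.59750366210938), 64.1955795288086)
0.910357209187148 [ 0.4983 -0.3673] 2.5
0.9102368062156467 [ 0.4985 -0.3674] 0.8
0.9101991900157039 [ 0.4987 -0.3674] 0.3
0.9089162103523093 [ 0.4985 -0.367 ] 0.3
```

The first nut stands upright in the tray at about (0.504, -0.364), and the tray hasn't moved. The second goes to (0.426, -0.324).

>>> {"op": "move_arm", "data": {"targets": [{"dp": [-0.1,-4,0],"twist": [0,0,0],"fingers": 4},{"dp": [-0.2,-8,0],"twist": [0,0,0],"fingers": 4},{"dp": [-0.3,-12,0],"twist": [0,0,0],"fingers": 4},{"dp": [-0.45,-15,0],"twist": [0,0,0],"fingers": 4},{"dp": [-0.45,-16.1,-2],"twist": [0,0,0],"fingers": 4},{"dp": [-0.45,-16.1,-5],"twist": [0,0,0],"fingers": 4},{"dp": [-0.45,-16.1,-8],"twist": [0,0,0],"fingers": 4},{"dp": [-0.45,-16.1,-10],"twist": [0,0,0],"fingers": 4},{"dp": [-0.45,-16.1,-10.9],"twist": [0,0,0],"fingers": 4},{"dp": [-0.45,-16.1,-10.9],"twist": [0,0,0],"fingers": 4}]}}

```text
t: 64.0
position: [0.425, -0.3236, 0.0233]
ee_rot: [-3.139, 0.002, -0.0]
contact_force: [0.5, 0.1, -3.0]
gripper_width: 0.056
gripper_force: 75.7
```

>>> {"op": "move_arm", "data": {"targets": [{"dp": [0,0,-0.1],"twist": [0,0,0],"fingers": 4},{"dp": [0,0,-0.15],"twist": [0,0,0],"fingers": 4},{"dp": [0,0,-0.2],"twist": [0,0,0],"fingers": 4},{"dp": [0,0,-0.25],"twist": [0,0,0],"fingers": 4},{"dp": [0,0,-0.3],"twist": [0,0,0],"fingers": 4},{"dp": [0,0,-0.35],"twist": [0,0,0],"fingers": 4},{"dp": [0,0,-0.4],"twist": [0,0,0],"fingers": 4},{"dp": [0,0,-0.45],"twist": [0,0,0],"fingers": 4},{"dp": [0,0,-0.45],"twist": [0,0,0],"fingers": 4},{"dp": [0,0,-0.45],"twist": [0,0,0],"fingers": 4}]}}

```text
t: 65.0
position: [0.4259, -0.3244, 0.0202]
ee_rot: [-3.141, 0.0, -0.0]
contact_force: [-0.2, -0.4, -2.3]
gripper_width: 0.056
gripper_force: 75.7
```

>>> {"op": "move_arm", "data": {"targets": [{"dp": [0,0,-0.05],"twist": [0,0,0],"fingers": 4},{"dp": [0,0,-0.1],"twist": [0,0,0],"fingers": 4},{"dp": [0,0,-0.15],"twist": [0,0,0],"fingers": 4},{"dp": [0,0,-0.2],"twist": [0,0,0],"fingers": 4},{"dp": [0,0,-0.2],"twist": [0,0,0],"fingers": 4},{"dp": [0,0,-0.2],"twist": [0,0,0],"fingers": 4},{"dp": [0,0,-0.2],"twist": [0,0,0],"fingers": 4},{"dp": [0,0,-0.2],"twist": [0,0,0],"fingers": 4},{"dp": [0,0,-0.2],"twist": [0,0,0],"fingers": 4},{"dp": [0,0,-0.2],"twist": [0,0,0],"fingers": 4}]}}

```text
t: 66.0
position: [0.426, -0.3245, 0.019]
ee_rot: [-3.142, 0.0, -0.0]
contact_force: [-2.6, 1.1, 5.9]
gripper_width: 0.056
gripper_force: 76.4
```

Touchdown at exactly the predicted 0.019. Release, rise and move aside.

>>> {"op": "move_arm", "data": {"targets": [{"dp": [0,0,0.1],"twist": [0,0,0],"fingers": 4},{"dp": [0,0,0.1],"twist": [0,0,0],"fingers": 5.6},{"dp": [0,0,0.1],"twist": [0,0,0],"fingers": 6},{"dp": [0,0,0.1],"twist": [0,0,0],"fingers": 7},{"dp": [0,0,0.1],"twist": [0,0,0],"fingers": 8},{"dp": [0,0,0.1],"twist": [0,0,0],"fingers": 8},{"dp": [0,0,0.1],"twist": [0,0,0],"fingers": 8},{"dp": [0,0,2],"twist": [0,0,0],"fingers": 8},{"dp": [0,0,5],"twist": [0,0,0],"fingers": 8},{"dp": [0,0,9],"twist": [0,0,0],"fingers": 8}]}}

```text
t: 67.0
position: [0.4244, -0.3232, 0.1072]
ee_rot: [-3.139, 0.004, -0.0]
contact_force: [-0.1, -0.3, 1.0]
gripper_width: 0.08
gripper_force: 0.0
```

>>> {"op": "move_arm", "data": {"targets": [{"dp": [0,0,4],"twist": [0,0,0],"fingers": 8.5},{"dp": [0,0,8],"twist": [0,0,0],"fingers": 8.5},{"dp": [0,0,12],"twist": [0,0,0],"fingers": 8.5},{"dp": [0,3,16],"twist": [0,0,0],"fingers": 8.5},{"dp": [0,7,16],"twist": [0,0,0],"fingers": 8.5},{"dp": [0,11,16],"twist": [0,0,0],"fingers": 8.5},{"dp": [0,15,16],"twist": [0,0,0],"fingers": 8.5},{"dp": [0,15,16],"twist": [0,0,0],"fingers": 8.5},{"dp": [0,15,16],"twist": [0,0,0],"fingers": 8.5},{"dp": [0,15,16],"twist": [0,0,0],"fingers": 8.5}]}}

```text
t: 68.0
position: [0.4261, -0.1751, 0.2683]
ee_rot: [3.141, -0.0, -0.0]
contact_force: [0.5, -0.6, 0.7]
gripper_width: 0.085
gripper_force: 0.0
```

```bash
python3 fit.py top .008 .426 -.324
python3 - <<'E'
from h import *
t=r.capture('top'); s=r.capture('side'); w=r.capture('wrist')
cv2.imwrite('pics/fin.png',cv2.hconcat([cv2.resize(t[60:330,60:480],(400,257)),cv2.resize(s[60:330,120:400],(267,257))]))
E
```

```text
Traceback (most recent call last):
  File "fit.py", line 22, in <module>
    m=best['pixels'].astype(float); res=[]
      ~~~~^^^^^^^^^^
TypeError: 'NoneType' object is not subscriptable
```

View pics/fin.png

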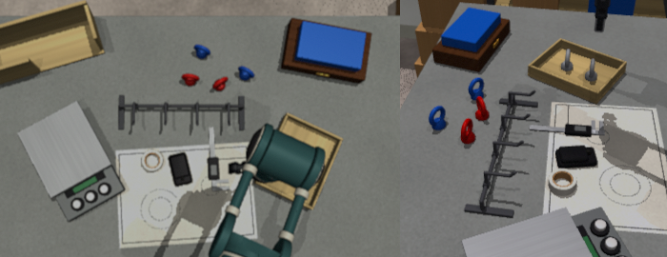

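The side half shows both grey nuts standing in the tray, at about (568,62) and (591,72). The rack and platform are empty, and the mouse, caliper and tape haven't moved.

```bash
python3 -c "
from h import *
print(r.job_done())"
```

```text
the job is handed in; nothing more can be done
None
```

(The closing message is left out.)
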